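Tighten the cover nuts of a soil test cell crosswise in two rounds

TASK

Take the T-handled socket key from its stand and tighten the four square nuts of the test cell's cover clockwise, crosswise (each time a nut and the one opposite it, then the other two), in two rounds: in the first round turn each nut until you feel it bite and then about 20 degrees more; when all four are there, go round crosswise again and turn each about 50 degrees further. Use only the key on the nuts, do not press hard, overtighten or disturb the things around, and at the end stand the key upright in its stand again and let go of it.

Things in the scene. Friction and masses are not known exactly. Their poses are not given: they have to be found in the camera images.
- cell: round soil test cell fixed to the table: 160 mm base disc, clear barrel and 158 mm aluminium cover whose top lies 52 mm above the origin; origin at the centre of its underside, z up; a brass port 14 mm wide in the middle of the cover reaches 66 mm. Cover nuts stand 55 to 71 mm above the origin
- key_handle (a point): centre of the flat crossbar on top of the loose T-handled steel socket key (119 mm tall, 0.3 kg), which stands upright in its stand. Crossbar 60 mm along its x, 14 mm thick along its y (grip across this, from above), 24 mm high; the stem below is 14 mm thick
- key_mouth (a point): centre of the mouth of the key's square socket, 107 mm below the handle centre; outside 30 mm square, opening 22.5 mm square and 12 mm deep, sides parallel to the crossbar's x and y; about 8 degrees of play each way on a nut. Fully down on a nut the mouth is 12 mm below the nut's top (handle centre 95 mm above it)
- key_stand: round aluminium cup fixed to the table in which the key stands: 66 mm outside, 56 mm inside, floor 8 mm above the origin, rim 26 mm above it; origin at the centre of its underside. The key stands on the floor, so its handle centre is then 115 mm above the origin
- tin_a: closed aluminium moisture tin, 57 mm wide, 38 mm high, loose bystander; origin at the centre of its underside
- tin_b: closed aluminium moisture tin, 57 mm wide, 38 mm high, loose bystander; origin at the centre of its underside
- mortar: white porcelain mortar with its pestle, 79 mm wide, 84 mm high, loose bystander; origin at the centre of its underside
- steel_dish: shallow steel dish, 117 mm wide, 17 mm high, loose bystander; origin at the centre of its underside
- nut0_top (a point): centre of the top of square cover nut 0; 20 mm square, 16 mm high (top 4 mm taper in by 2 mm a side), x and y axes square to its flats. On a circle of 62 mm radius about the cell's axis; nut 2 is opposite. Tightens clockwise seen from above
- nut1_top (a point): centre of the top of square cover nut 1; 20 mm square, 16 mm high (top 4 mm taper in by 2 mm a side), x and y axes square to its flats. On a circle of 62 mm radius about the cell's axis; nut 3 is opposite (all alike)
- nut2_top (a point): centre of the top of square cover nut 2; 20 mm square, 16 mm high (top 4 mm taper in by 2 mm a side), x and y axes square to its flats. On a circle of 62 mm radius about the cell's axis; nut 0 is opposite. Each nut first runs free (0.04 N m) for a different, unknown 0.2 to 0.6 rad, then bites: turning then takes 0.55 N m, rising 0.2 N m a radian (less is felt at rest); it stays where left
- nut3_top (a point): centre of the top of square cover nut 3; 20 mm square, 16 mm high (top 4 mm taper in by 2 mm a side), x and y axes square to its flats. On a circle of 62 mm radius about the cell's axis; nut 1 is opposite. Over 1.6 rad past the bite (0.87 N m) a nut is overtightened
- washer0_rim (a point): centre of the top rim of the 33 mm cup washer under nut 0, 16 mm below the nut's top. It sinks straight down by 1 mm for each radian the nut is turned beyond first bite: less than the measured positions show, so the bite has to be felt
- washer1_rim (a point): centre of the top rim of the 33 mm cup washer under nut 1, 16 mm below the nut's top. It sinks straight down by 1 mm for each radian the nut is turned beyond first bite: less than the measured positions show, so the bite has to be felt
- washer2_rim (a point): centre of the top rim of the 33 mm cup washer under nut 2, 16 mm below the nut's top. It sinks straight down by 1 mm for each radian the nut is turned beyond first bite: less than the measured positions show, so the bite has to be felt
- washer3_rim (a point): centre of the top rim of the 33 mm cup washer under nut 3, 16 mm below the nut's top. It sinks straight down by 1 mm for each radian the nut is turned beyond first bite: less than the measured positions show, so the bite has to be felt
Mind the look-alikes: they are no part of the job. Leave any green or pink look-alike of the part that bears key_handle alone.

How it is judged:
By the outcome, as a careful person would: the job done as asked, in the order asked, and still so for the second after the job is handed in, with the robot touching nothing.
It also fails if it takes over 72 s, if anything falls off the work surface, if the arm or the gripper's body presses on something with over 40 N, if the wrist force passes 120 N, or if a joint passes its speed limit or range.

ROBOT

A 6-joint arm with a two-finger parallel gripper is mounted at the origin on a cart in front of the work surface, level with it; the furniture and walls round the work are solid. World frame = base frame: x ahead of the robot, y to its left, z up, the work surface at z = 0. Lengths are in m, angles in rad, forces in N, time in s.
With the tool pointing down it reaches from about 0.25 to 0.8 m from the base axis. Payload 8.5 kg.
Tool frame: the origin (TCP) lies midway between the tips of the shut fingers; the grasp point (between the pads) lies 19 mm behind it; z points along the fingers, y is the direction in which the jaws open and shut (so a half turn about z gives the same grasp; the last joint's range is limited). The gripper opens to 85 mm and grips with 20 to 120 N. Pads are 22 mm wide; open, the fingers measure 114 mm over their backs; the gripper's body (76 mm by 85 mm) begins 54 mm behind the grasp point. The pads swing forward as they close: fully open they stand 13 mm farther back than shut.
Start: joints at [-1.193, 0.238, -0.013, 1.319, 0, 1.571], TCP at [0.194, -0.488, 0.231] pointing down, gripper open.
Joint ranges: [-2.66, 2.66], [-1.03, 1.9], [-1.14, 1.46], [-1.82, 2.27], [-1.45, 1.34], [-3.14, 3.14]. Speed limits (rad/s): [2.22, 2.22, 2.79, 3.14, 3.14, 3.14].

INTERFACE

Orientations are given as a unit quaternion [w, x, y, z].
In Python, from plant import get_state, eyes, sign_off, finder gives the robot as it stands.
- The arm moves only by the tool play_rows, never from a script. Its argument "increments" is a list of rows, each a list of 4 numbers: the shift along the tool's x, y, z as a fraction of full scale, then the turn about the tool's z as a fraction of full scale. In form: [[dx, dy, dz, yaw], ...]. A call has 1 to 10 rows; each row shifts and turns the commanded pose from where the row before left it, along the tool's axes as they then stand; what a row does not reach is not made up. Full scale, the value 1, is 250 mm for a shift and 2 rad for a turn. A row lasts 1/12 s, in which the tool goes at most 41.7 mm and 7.16 degrees, less where a joint would pass 70% of its speed; a pose out of reach is approached as far as the arm can. A call with a number of a shift or a turn outside -1 to 1 is refused whole. A call with a gripper value outside its range is refused whole. "grip" is the opening, from 0 (shut) to 1 (fully open), set as the call begins (left out, the last holds). The fingers move at their own pace and stop on an object; the grip force is fixed at half the most. Time passes only in rows, so rows that do not move let the fingers close. It gives the time, the measured TCP pose, the force and the opening at its end, in the units of the state.
- get_state(): the state, without advancing time (a new reading comes with each control period).
- eyes.snapshot(name): name is "side" or "top" or "wrist"; returns a dict with "image" (480x640x3 uint8, red, green, blue), "fovy" (degrees; the focal length in pixels is half the picture's height over the tangent of half this angle, whatever the lens; pixels are square), "cx", "cy" (the principal point, pixels), "k1" (the pictures are not rectified: a ray, as slopes to the right and down, at radius r is drawn at 1 + k1 r^2 times it, then the intrinsics apply), "T" (4x4, takes a point from camera to world coordinates). Camera axes: x right, y down, z forward; pixel columns grow to the right and rows downward; lengths in m; the calibration is good to about 2 mm. A picture is of the moment at which its call begins. There is no depth.
- sign_off(): hands the job in, once; it reports no verdict.
Trained networks look in a picture, given as the dict that the camera call returned (one of the last four; its "shot" number tells which), for a name from the list of things; names that differ only in an ending like _2 or _b are one class to them, and where a whole thing is asked for, a point or a joint stands for the part that bears it (a point fixed in the world has none). Each returns a list of dicts, best first, with "score" (0 to 1); they miss things now and then, are a little off and sometimes report something else, mostly with a low value. They report only what shows in the picture. A call takes as long as a camera call. They do not tell look-alikes from the thing itself.
- finder.find_in(query, picture): "position" ([x, y, z] in m, in world coordinates, good to about 4 mm: the middle of the surface that is visible of it).
- finder.pinpoint(query, picture): "position" ([x, y, z] in m, in world coordinates, good to about 4 mm: a listed point, or the origin of a listed thing).
The state is a dict: "clock": time; "joints": joint angles; "dq": joint speeds; "joint_efforts": joint torques, N m; "tool_pos": TCP position; "tcp_rot": TCP orientation; "force": force on the tool from outside, world axes, zero at the start; "wrist_torque": the same for the moment, N m; "finger_gap": finger opening in m.
Only numpy, scipy, OpenCV 4.12 (cv2) and the standard library are available. Lean on these libraries where they do the work, as an engineer would, in place of code of your own. Each camera call takes 0.05 s, during which the arm holds its last target. There are 200 camera calls.

## Working session

There is one attempt and no reset: what is moved stays moved. The work goes in short steps, Python scripts to look and compute and a tool call to move; the robot and the scene stay as the last step left them, time stands still between calls to the robot, and variables do not carry over. Pictures are saved under pics/ and viewed, about 8 in all and at most 12, crops included, and the job is handed in when it is done.

Besides the shell and the picture viewer there is one more tool, called by a JSON object that holds its "name" and its "arguments", one argument or row to a line. play_rows: Moves the arm, as the interface text tells. Its arguments: {"type":"object","properties":{"increments":{"type":"array"},"grip":{"type":"number"}},"required":["increments"]}

```bash
mkdir -p pics; ls
python3 - <<'E'
from plant import get_state, eyes, finder
import cv2, numpy as np
s=get_state(); print(s)
names="cell key_handle key_mouth key_stand tin_a tin_b mortar steel_dish nut0_top nut1_top nut2_top nut3_top washer0_rim".split()
ims=[]
for c in ("side","top"):
    p=eyes.snapshot(c); ims.append(p["image"])
    print(c,p["fovy"],p["cx"],p["cy"],p["k1"],np.round(p["T"],3).tolist())
    for n in names:
        if n in("tin_b",'washer0_rim','nut1_top','nut2_top','nut3_top'):continue
        print(n,[(np.round(d["position"],3).tolist(),round(d["score"],2)) for d in finder.pinpoint(n,p)])
    cv2.imwrite(f"pics/{c}0.png",p["image"][:,:,::-1])
E
```

```text
pics
{'clock': 0.0, 'joints': array([-1.19301475e+00,  2.38785485e-01, -1.42612774e-02,  1.31920485e+00,
       -8.16436052e-06,  1.57080484e+00]), 'dq': array([-9.53667385e-04, -2.26931609e-03, -7.37918747e-04, -1.79772360e-03,
        1.13780797e-04,  5.78665021e-05]), 'joint_efforts': array([-9.97453094e-05, -5.38778150e+01,  3.46440446e+01,  1.84816372e-02,
       -2.67077612e-04, -7.04589837e-06]), 'tool_pos': array([ 0.19349334, -0.48758879,  0.23067243]), 'tcp_rot': array([-7.13933127e-04,  9.82213654e-01,  1.87765302e-01, -1.40641741e-04]), 'force': array([-0.49108867,  1.27579618,  0.19331435]), 'wrist_torque': array([-0.00415819,  0.02597729,  0.00043045]), 'finger_gap': 0.08527035166661795}
side 57.04135084795308 324.44655602898763 235.29553060793404 -0.02813746397999884 [[-0.943, -0.183, 0.277, 0.344], [-0.332, 0.544, -0.771, 0.862], [-0.009, -0.819, -0.574, 0.635], [0.0, 0.0, 0.0, 1.0]]
cell [([0.564, 0.202, 0.006], 0.6)]
key_handle [([0.47, 0.401, 0.121], 0.96), ([0.638, -0.029, 0.107], 0.85), ([0.845, 0.127, 0.106], 0.79), ([0.538, -0.065, 0.101], 0.48), ([0.773, 0.063
[... 587 characters left out ...]
 0.0, 0.0, 1.0]]
cell [([0.567, 0.205, 0.006], 0.6)]
key_handle [([0.633, -0.032, 0.11], 0.89), ([0.472, 0.402, 0.122], 0.81), ([0.848, 0.13, 0.11], 0.6)]
key_mouth [([0.466, 0.401, 0.013], 0.88), ([0.64, -0.032, -0.001], 0.86), ([0.543, -0.068, 0.0], 0.8), ([0.773, 0.068, -0.0], 0.75), ([0.846, 0.13, -0.002], 0.68)]
key_stand [([0.471, 0.4, 0.01], 0.69), ([0.517, 0.239, 0.074], 0.63), ([0.622, 0.418, 0.011], 0.55)]
tin_a [([0.424, 0.058, 0.006], 0.92), ([0.399, 0.17, 0.007], 0.66), ([0.623, 0.418, 0.008], 0.22)]
mortar [([0.621, 0.417, 0.008], 0.94)]
steel_dish [([0.34, 0.296, 0.002], 0.82)]
nut0_top [([0.471, 0.401, 0.007], 0.63), ([0.606, 0.252, 0.078], 0.44), ([0.522, 0.15, 0.06], 0.27)]
```

View pics/top0.png

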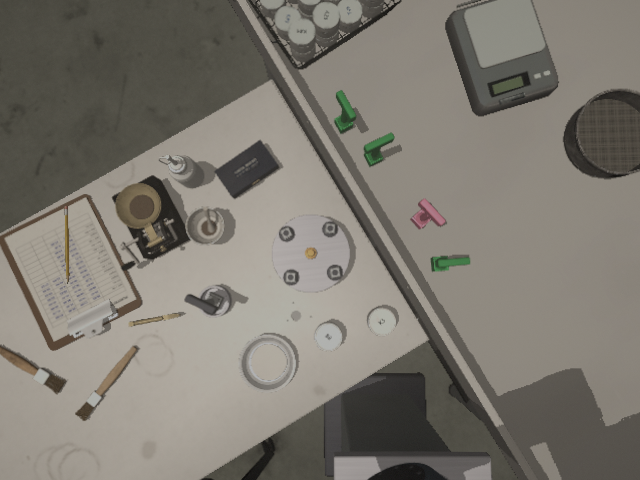

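View pics/side0.png

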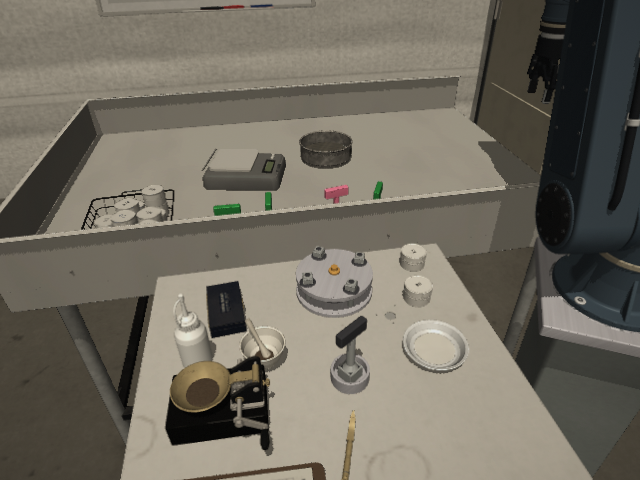

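The dark-barred key stands in its cup at top (205,300) and side (350,345). The green and pink keys on the far bench are look-alikes: top (345,110), (378,150), (428,214) and (450,262). Next I'll measure angles and the wall height.

```bash
cat > h.py <<'E'
import numpy as np, cv2
from scipy.spatial.transform import Rotation as R
from plant import get_state, eyes, finder
def K(p):
    f=240/np.tan(np.radians(p["fovy"])/2); return f,p["cx"],p["cy"],p["k1"]
def ray(p,u,v):
    f,cx,cy,k=K(p); d=np.array([(u-cx)/f,(v-cy)/f]); s=d.copy()
    for _ in range(20): s=d/(1+k*(s@s))
    T=np.array(p["T"]); return T[:3,3], T[:3,:3]@np.array([s[0],s[1],1])
def atz(p,u,v,z):
    o,d=ray(p,u,v); return o+d*(z-o[2])/d[2]
def proj(p,X):
    f,cx,cy,k=K(p); T=np.array(p["T"]); c=T[:3,:3].T@(np.array(X)-T[:3,3]); s=c[:2]/c[2]
    s=s*(1+k*(s@s)); return np.array([f*s[0]+cx,f*s[1]+cy])
def rot(s): 
    q=s["tcp_rot"]; return R.from_quat([q[1],q[2],q[3],q[0]]).as_matrix()
def head(s): 
    m=rot(s); return np.degrees(np.arctan2(m[1,0],m[0,0]))
def togo(target,heading=None):
    """world target of TCP and heading(deg) -> total increments (fractions) in present tool axes"""
    s=get_state(); d=rot(s).T@(np.array(target)-s["tool_pos"])
    print("shift frac",np.round(d/0.25,4), "mm",np.round(d*1000,1),"head",round(head(s),2))
    if heading is not None:
        dy=(head(s)-heading+180)%360-180; print("yaw deg",round(dy,2),"frac",round(np.radians(dy)/2,4))
def st():
    s=get_state(); print("t",round(float(s["clock"]),2),"tcp",np.round(s["tool_pos"],4),"head",round(head(s),2),"q",np.round(s["joints"],2),"F",np.round(s["force"],1),"M",np.round(s["wrist_torque"],3),"gap",round(float(s["finger_gap"]),4)); return s
E
python3 - <<'E'
from h import *
p=eyes.snapshot("top")
a,b=atz(p,190,299,.127),atz(p,220,307,.127); print("bar",a,b,np.degrees(np.arctan2(*(b-a)[[1,0]])))
cv2.imwrite("pics/topc.png",cv2.resize(p["image"][190:330,170:370,::-1],None,fx=4,fy=4,interpolation=cv2.INTER_CUBIC))
for u,v in((287,233),(330,229),(334,272),(291,276)): print(atz(p,u,v,.071))
q=eyes.snapshot("side")
print("wall base/top side", atz(q,335,250,0)); 
# wall top edge: line in top view, candidates
for uv in((240,0),(262,0),(420,345),(330,160),(395,290)): print(uv,atz(p,*uv,0),atz(p,*uv,.1), proj(q,atz(p,*uv,0)),proj(q,atz(p,*uv,.1)))
w=eyes.snapshot("wrist"); s=st()
T=np.array(w["T"]); print("cam in tool",np.round(rot(s).T@(T[:3,3]-s["tool_pos"]),3)); print(np.round(rot(s).T@T[:3,:3],2),w["fovy"])
E
```

```text
bar [0.47869452 0.42100452 0.127     ] [0.46342627 0.36582185 0.127     ] -105.46599992837501
[0.60423899 0.24638302 0.071     ]
[0.61119694 0.16094221 0.071     ]
[0.52594858 0.15418241 0.071     ]
[0.51902416 0.23896682 0.071     ]
wall base/top side [0.60630243 0.05894498 0.        ]
(240, 0) [1.13004662 0.35219193 0.        ] [1.06612975 0.33409324 0.1       ] [ 70.42814695 279.60394762] [ 84.40421482 244.27393263]
(262, 0) [1.12945246 0.30355312 0.        ] [1.06559714 0.29049294 0.1       ] [ 86.68829423 266.62304105] [ 99.56413288 233.02962091]
(420, 345) [ 0.37309422 -0.02494831  0.        ] [ 0.38759037 -0.00397889  0.1       ] [438.43715458 248.75222514] [436.84300286 217.01972489]
(330, 160) [0.76920544 0.15769986 0.        ] [0.74266826 0.15974868 0.1       ] [255.02449713 260.72040705] [260.99330982 227.52783707]
(395, 290) [0.48766496 0.02402661 0.        ] [0.49029268 0.0399227  0.1       ] [386.97530222 251.22529561] [387.46175086 219.17656428]
t 1.05 tcp [ 0.1936 -0.4879  0.2313] head 21.65 q [-1.19  0.24 -0.01  1.32  0.    1.57] F [ 0.4  0.1 -0.8] M [-0.053 -0.045  0.007] gap 0.0853
cam in tool [ 0.073  0.    -0.143]
[[ 0.   -0.96 -0.28]
 [ 1.    0.    0.  ]
 [-0.   -0.28  0.96]] 63.54104315072662
```

View pics/topc.png

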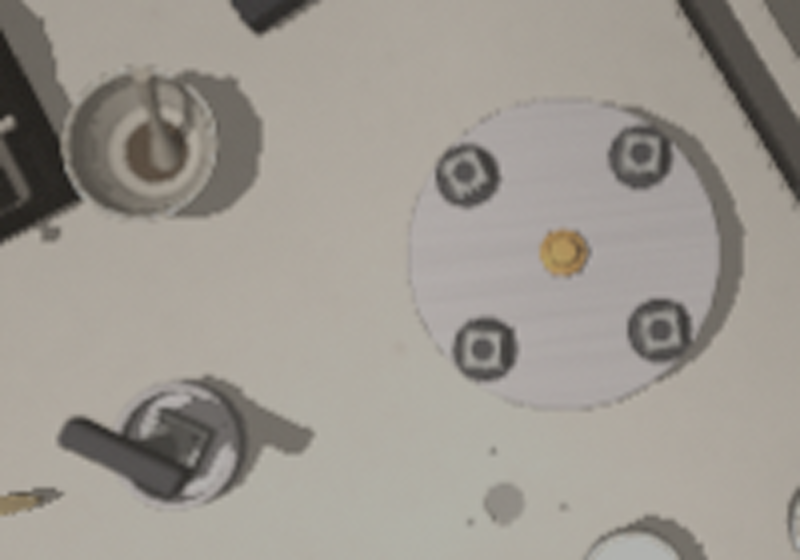

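{"name": "play_rows", "arguments": {
  "increments": [
    [0,0,-0.045,-0.0495],
    [0,0,-0.045,-0.0495],
    [0,0,-0.045,-0.0495],
    [0,0,-0.045,-0.0495],
    [0,0,-0.045,-0.0495],
    [0,0,-0.045,-0.0495],
    [0,0,-0.045,-0.0495],
    [0,0,-0.045,-0.0495]
  ],
  "grip": 1
}}

```text
clock: 1.72
tool_pos: [0.1936, -0.4879, 0.3219]
tcp_rot: [-0.0, 0.832, 0.554, -0.0]
force: [0.3, -0.1, 0.4]
finger_gap: 0.0853
```

{"name": "play_rows", "arguments": {
  "increments": [
    [0.16,0.0138,0,0],
    [0.16,0.0138,0,0],
    [0.16,0.0138,0,0],
    [0.16,0.0138,0,0],
    [0.16,0.0138,0,0],
    [0.16,0.0138,0,0],
    [0.16,0.0138,0,0],
    [0.16,0.0138,0,0],
    [0.16,0.0138,0,0],
    [0.16,0.0138,0,0]
  ]
}}

```text
clock: 2.55
tool_pos: [0.3819, -0.1313, 0.3216]
tcp_rot: [0.0, 0.834, 0.552, 0.0]
force: [0.1, -0.8, 0.7]
finger_gap: 0.0853
```

{"name": "play_rows", "arguments": {
  "increments": [
    [0.16,0.0138,0,0],
    [0.16,0.0138,0,0],
    [0.16,0.0138,0,0],
    [0.16,0.0138,0,0],
    [0.16,0.0138,0,0],
    [0.16,0.0138,0,0],
    [0.16,0.0138,0,0],
    [0.16,0.0138,0,0],
    [0.16,0.0138,0,0],
    [0.16,0.0138,0,0]
  ]
}}

```text
clock: 3.38
tool_pos: [0.5699, 0.2237, 0.3213]
tcp_rot: [-0.0, 0.834, 0.552, 0.0]
force: [1.7, -0.4, 0.2]
finger_gap: 0.085
```

{"name": "play_rows", "arguments": {
  "increments": [
    [0,0,0,0],
    [0,0,0,0],
    [0,0,0,0]
  ]
}}

```text
clock: 3.63
tool_pos: [0.5692, 0.2217, 0.3208]
tcp_rot: [-0.0, 0.834, 0.552, -0.001]
force: [-0.4, -0.1, 0.2]
finger_gap: 0.0852
```

Run:
```python
from h import *
st(); p=eyes.snapshot("wrist"); cv2.imwrite("pics/w1.png",p["image"][:,:,::-1])
import pickle; pickle.dump(p,open("w1.pkl","wb"))
for n in("nut0_top","cell","key_handle"): print(n,[(np.round(d["position"],3).tolist(),round(d["score"],2)) for d in finder.pinpoint(n,p)])
```

```text
t 3.63 tcp [0.5692 0.2217 0.3208] head 67.06 q [ 0.37  0.39  0.43  1.61 -0.    2.34] F [-0.4 -0.1  0.2] M [ 0.02   0.049 -0.022] gap 0.0852
nut0_top [([0.604, 0.244, 0.079], 0.67)]
cell [([0.564, 0.201, 0.007], 0.93)]
key_handle [([0.846, 0.129, 0.104], 0.9), ([0.772, 0.064, 0.106], 0.78), ([0.472, 0.4, 0.125], 0.6)]
```

View pics/w1.png

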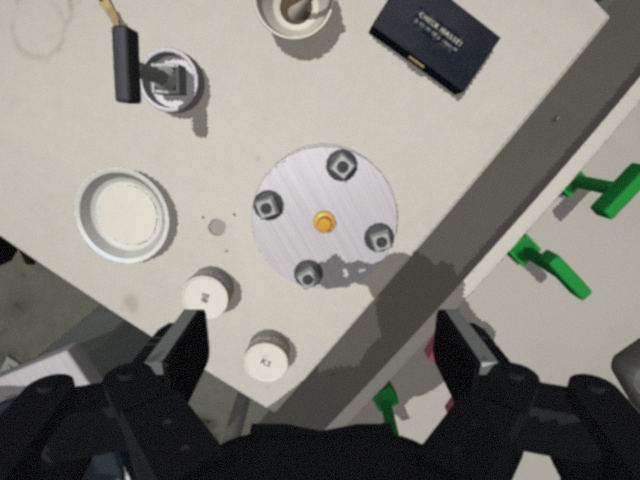

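The wrist picture shows the cell at (323,220), with nuts at (343,164), (379,237), (308,274) and (266,204). The dark key bar runs from (119,28) to (130,102).

```bash
cat >> h.py <<'E'
def patch(p,c,z,half,n=300):
    g=np.linspace(-half,half,n); X,Y=np.meshgrid(g,-g)   # world x right, y up
    m=np.array([[proj(p,(c[0]+x,c[1]+y,z)) for x,y in zip(a,b)] for a,b in zip(X,Y)],np.float32)
    return cv2.remap(p["image"][:,:,::-1],m,None,cv2.INTER_CUBIC)
def ang90(im,half,r0,r1,period=90):
    g=cv2.GaussianBlur(cv2.cvtColor(im,cv2.COLOR_BGR2GRAY).astype(np.float32),(0,0),5)
    gx,gy=cv2.Sobel(g,cv2.CV_32F,1,0),-cv2.Sobel(g,cv2.CV_32F,0,1)
    n=len(g); l=np.linspace(-half,half,n); X,Y=np.meshgrid(l,-l); r=np.hypot(X,Y); k=360/period
    w=(r>r0)&(r<r1); z=np.sum((np.hypot(gx,gy)**2*np.exp(1j*k*np.arctan2(gy,gx)))[w])
    return np.degrees(np.angle(z))/k, abs(z)/np.sum((np.hypot(gx,gy)**2)[w])
E
python3 - <<'E'
from h import *
import pickle; p=pickle.load(open("w1.pkl","rb"))
N=[(343,164),(379,237),(308,274),(266,204)]; row=[]
for i,(u,v) in enumerate(N):
    c=atz(p,u,v,.071); im=patch(p,c,.071,.018); a=ang90(im,.018,.004,.012); print(i,np.round(c,4),np.round(a,2))
    row.append(im)
c=sum(atz(p,u,v,.071) for u,v in N)/4; print("centre",c,"port",atz(p,325,221,.066))
a,b=atz(p,119,28,.127),atz(p,130,102,.127); print("bar",a,b,(a+b)/2,np.degrees(np.arctan2(*(a-b)[[1,0]])),np.linalg.norm(a-b))
kb=patch(p,(a+b)/2,.127,.045); print(ang90(kb,.045,0,.035,180))
cv2.imwrite("pics/n1.png",np.vstack([np.hstack(row[:2]+[kb]),np.hstack(row[2:]+[kb*0])])[:,:, :])
E
```

```text
0 [0.6064 0.2504 0.071 ] [27.75  0.51]
1 [0.6129 0.1657 0.071 ] [-5.43  0.34]
2 [0.5277 0.1568 0.071 ] [9.47 0.3 ]
3 [0.5185 0.2438 0.071 ] [-3.96  0.4 ]
centre [0.56637409 0.20417966 0.071     ] port [0.56689418 0.20260356 0.066     ]
bar [0.48049143 0.42908931 0.127     ] [0.46095997 0.37416435 0.127     ] [0.4707257  0.40162683 0.127     ] 70.4244793621046 0.05829433642716368
(np.float32(-18.299412), np.float32(0.32058102))
```

View pics/n1.png

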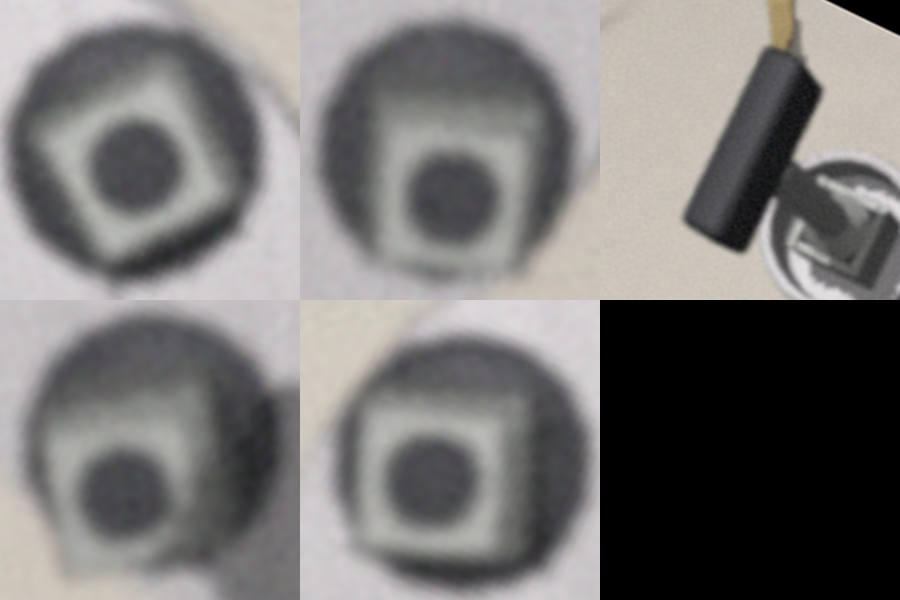

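The enlarged nuts give refined centres that sit on a 62–63 mm circle about (0.5646, 0.2002). Their flat angles are about 27, -3, 7 and -3 degrees. I'll go above the key for one close look.

{"name": "play_rows", "arguments": {
  "increments": [
    [0.0835,-0.107,0,0],
    [0.0835,-0.107,0.053,0],
    [0.0835,-0.107,0.053,0],
    [0.0835,-0.107,0.053,0],
    [0.0835,-0.107,0.053,0],
    [0.0835,-0.107,0.053,0],
    [0,0,0.053,0],
    [0,0,0,0],
    [0,0,0,0]
  ]
}}

```text
clock: 4.58
tool_pos: [0.4703, 0.3988, 0.2421]
tcp_rot: [0.0, 0.834, 0.552, -0.0]
force: [0.5, -0.0, 0.4]
finger_gap: 0.0854
```

Run:
```python
from h import *
st(); p=eyes.snapshot("wrist")
import pickle; pickle.dump(p,open("w2.pkl","wb"))
for n in("key_handle","key_mouth","key_stand"): print(n,[(np.round(d["position"],3).tolist(),round(d["score"],2)) for d in finder.pinpoint(n,p)][:2])
im=patch(p,(.47,.40),.127,.06,600); cv2.imwrite("pics/k2.png",im)
```

```text
t 4.58 tcp [0.4703 0.3988 0.2421] head 67.01 q [ 0.7   0.4   0.25  1.42 -0.    2.68] F [ 0.5 -0.   0.4] M [ 0.002 -0.009  0.038] gap 0.0854
key_handle [([0.469, 0.404, 0.122], 0.78)]
key_mouth [([0.466, 0.404, 0.011], 0.97)]
key_stand []
```

View pics/k2.png

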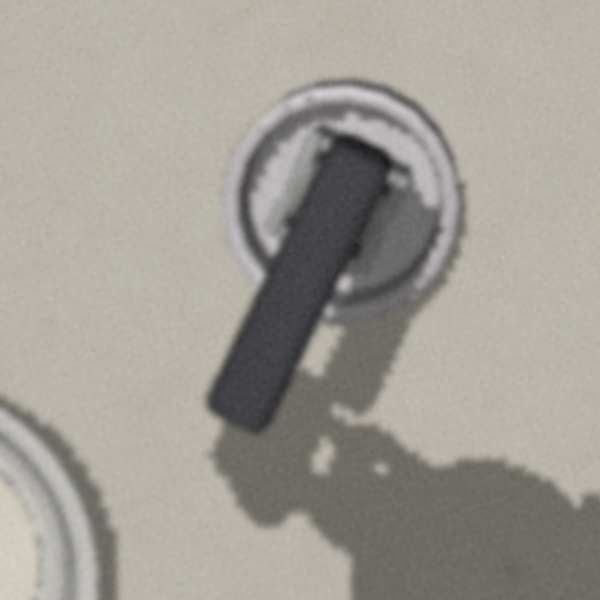

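{"name": "play_rows", "arguments": {
  "increments": [
    [0.0145,-0.0088,0.08,0.0192],
    [0,0,0.1,0],
    [0,0,0.1,0],
    [0,0,0.1,0],
    [0,0,0.1,0],
    [0,0,0.07,0],
    [0,0,0.03,0],
    [0,0,0,0]
  ]
}}

```text
clock: 5.45
tool_pos: [0.4699, 0.4028, 0.0957]
tcp_rot: [0.0, 0.845, 0.536, -0.001]
force: [-0.6, -0.8, 0.0]
finger_gap: 0.0853
```

{"name": "play_rows", "arguments": {
  "increments": [
    [0,0,0,0],
    [0,0,0,0],
    [0,0,0,0],
    [0,0,0,0],
    [0,0,0,0],
    [0,0,0,0],
    [0,0,0,0],
    [0,0,0,0]
  ],
  "grip": 0
}}

```text
clock: 6.12
tool_pos: [0.4699, 0.4041, 0.0974]
tcp_rot: [-0.0, 0.844, 0.536, 0.0]
force: [-1.6, 0.7, 6.5]
finger_gap: 0.0131
```

Run:
```python
from h import *
st()
```

```text
t 6.12 tcp [0.4699 0.4041 0.0974] head 64.84 q [ 0.71  0.47 -0.02  1.08  0.    2.72] F [-1.6  0.7  6.5] M [0.022 0.504 0.059] gap 0.0131
```

{"name": "play_rows", "arguments": {
  "increments": [
    [0,0,-0.04,0],
    [0,0,-0.11,0],
    [0,0,-0.11,0],
    [0,0,-0.11,0],
    [0,0,0,0]
  ]
}}

```text
clock: 6.53
tool_pos: [0.4716, 0.4051, 0.195]
tcp_rot: [-0.0, 0.844, 0.536, 0.004]
force: [-0.0, 0.6, -2.4]
finger_gap: 0.0133
```

```bash
cat >> h.py <<'E'
def plan(target,heading,n):
    s=st(); h0=head(s); dh=(heading-h0+180)%360-180; d=np.array(target)-s["tool_pos"]
    rows=[]
    for i in range(n):
        a=np.radians(h0+dh*i/n); x=[np.cos(a),np.sin(a)]; y=[np.sin(a),-np.cos(a)]
        rows.append([round(float(np.dot(x,d[:2])/n/.25),4),round(float(np.dot(y,d[:2])/n/.25),4),round(float(-d[2]/n/.25),4),round(float(-np.radians(dh)/n/2),4)])
    print("deg/row",dh/n,"mm/row",np.linalg.norm(d)/n*1e3); print(rows)
E
python3 - <<'E'
from h import *
plan((.6041,.2480,.188),117,8)
E
```

```text
t 6.53 tcp [0.4716 0.4051 0.195 ] head 64.82 q [ 0.71  0.41  0.15  1.3  -0.    2.72] F [-0.   0.6 -2.4] M [ 0.124 -0.107 -0.001] gap 0.0133
deg/row 6.522352561842325 mm/row 25.702828815455778
[[-0.0429, 0.0934, 0.0035, -0.0569], [-0.0532, 0.0879, 0.0035, -0.0569], [-0.0629, 0.0813, 0.0035, -0.0569], [-0.0717, 0.0736, 0.0035, -0.0569], [-0.0796, 0.065, 0.0035, -0.0569], [-0.0865, 0.0555, 0.0035, -0.0569], [-0.0922, 0.0453, 0.0035, -0.0569], [-0.0968, 0.0346, 0.0035, -0.0569]]
```

{"name": "play_rows", "arguments": {
  "increments": [
    [-0.0429,0.0934,0.0035,-0.0569],
    [-0.0532,0.0879,0.0035,-0.0569],
    [-0.0629,0.0813,0.0035,-0.0569],
    [-0.0717,0.0736,0.0035,-0.0569],
    [-0.0796,0.065,0.0035,-0.0569],
    [-0.0865,0.0555,0.0035,-0.0569],
    [-0.0922,0.0453,0.0035,-0.0569],
    [-0.0968,0.0346,0.0035,-0.0569],
    [0,0,0,0],
    [0,0,0,0]
  ]
}}

```text
clock: 7.37
tool_pos: [0.6027, 0.2452, 0.1812]
tcp_rot: [-0.001, 0.524, 0.852, -0.001]
force: [-0.5, 1.0, -3.0]
finger_gap: 0.0132
```

Run:
```python
from h import *
s=st(); togo((.6041,.2480,.188),117)
p=eyes.snapshot("wrist"); cv2.imwrite("pics/w3.png",p["image"][:,:,::-1])
import pickle; pickle.dump(p,open("w3.pkl","wb"))
for n in("key_handle","key_mouth","nut0_top"): print(n,[(np.round(d["position"],4).tolist(),round(d["score"],2)) for d in finder.pinpoint(n,p)][:4])
z=s["tool_pos"]; m=rot(s)
for t in((.03,0),(-.03,0)): print("expected bar end px",proj(p,z+m@np.array([t[0],t[1],-.0176-.012])))
for c in((.015,.015),(-.015,.015),(.015,-.015),(-.015,-.015)): print("mouth corner px",proj(p,z+m@np.array([c[0],c[1],.0894])))
```

```text
t 7.37 tcp [0.6027 0.2452 0.1812] head 116.81 q [ 0.39  0.48  0.22  1.31 -0.    1.49] F [-0.5  1.  -3. ] M [0.074 0.037 0.076] gap 0.0132
shift frac [ 0.0075  0.0098 -0.0271] mm [ 1.9  2.4 -6.8] head 116.81
yaw deg -0.19 frac -0.0017
key_handle [([0.6051, 0.2427, 0.205], 0.57)]
key_mouth [([0.6004, 0.2428, 0.0938], 0.94)]
nut0_top [([0.6048, 0.2443, 0.0786], 0.79), ([0.5169, 0.2422, 0.0761], 0.34)]
expected bar end px [317.83124402 270.16322024]
expected bar end px [318.23276623 426.75616269]
mouth corner px [343.62141132 226.50999409]
mouth corner px [342.83106306 272.29050687]
mouth corner px [294.8867243  226.51132616]
mouth corner px [295.77817568 272.29067902]
```

View pics/w3.png

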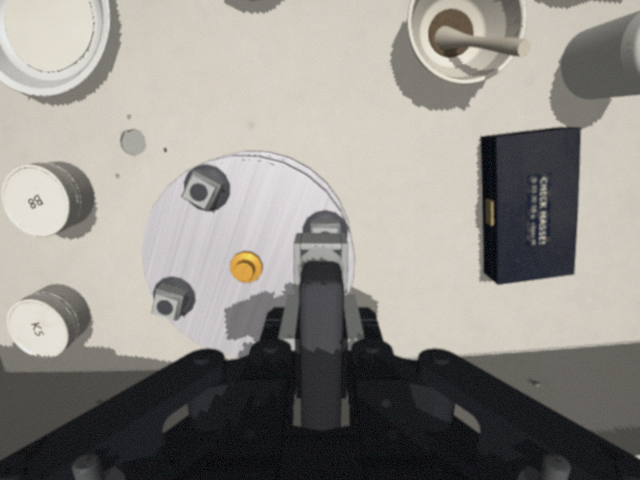

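Run:
```python
from h import *
import pickle; p=pickle.load(open("w3.pkl","rb"))
s=get_state(); z=s["tool_pos"]; m=rot(s)
for X in((.6041,.2480,.071),): print("nut top px",proj(p,X), proj(p,(X[0],X[1],.055)))
for c in((.015,.015),(.015,-.015)):
  print("mouth+x",proj(p,z+m@np.array([c[0],c[1],.0894])),"socket z up 25",proj(p,z+m@np.array([c[0],c[1],.0644])))
im=cv2.resize(p["image"][195:295,265:385,::-1],None,fx=6.5,fy=6,interpolation=cv2.INTER_CUBIC); im=np.clip(im.astype(float)*1.4,0,255).astype(np.uint8)
cv2.imwrite("pics/c3.png",cv2.resize(p["image"][195:295,265:385,::-1],None,fx=6,fy=6,interpolation=cv2.INTER_CUBIC))
```

```text
nut top px [323.32574184 238.12878213] [323.22146849 232.20889692]
mouth+x [344.02483815 223.00963499] socket z up 25 [346.59728648 233.36869842]
mouth+x [294.97470432 223.14135202] socket z up 25 [292.0172021  233.51221822]
```

View pics/c3.png

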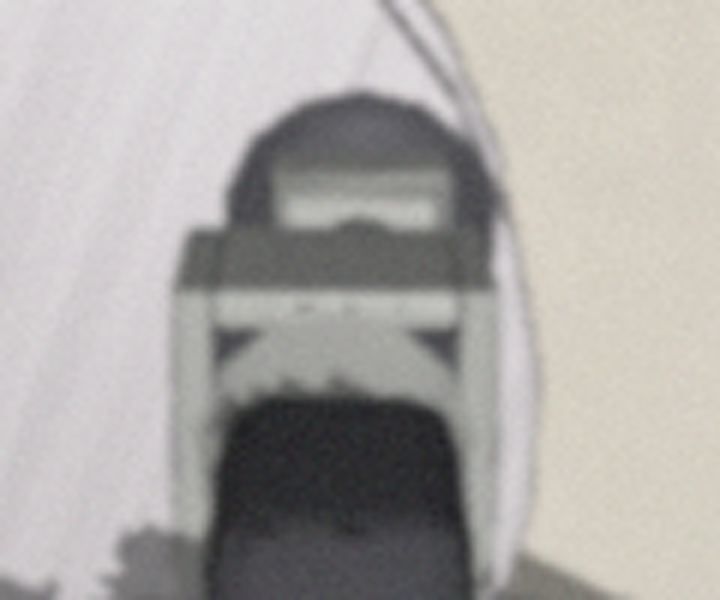

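Run:
```python
from h import *
import pickle; p=pickle.load(open("w3.pkl","rb"))
s=st(); z=s["tool_pos"]; m=rot(s)
mo=atz(p,322.1,233,.0918); nu=atz(p,324.8,240.4,.071); bar=atz(p,265+340/6,282,z[2]+.0296)
f=lambda X: np.round(m.T@(X-z)*1000,1)
print("mouth+x edge",f(mo),"nut",f(nu),nu,"bar end",f(bar))
```

```text
t 7.57 tcp [0.6018 0.2474 0.1821] head 116.98 q [0.39 0.47 0.22 1.31 0.   1.49] F [ 0.2  0.  -3.6] M [-0.005  0.042  0.04 ] gap 0.0134
mouth+x edge [ 8.5  1.6 90.3] nut [ -2.1   3.4 111.1] [0.60571363 0.24702804 0.071     ] bar end [ 24.1   1.2 -29.6]
```

```bash
cat >> h.py <<'E'
C=np.array([[0,-.96,-.28],[1,0,0],[0,-.28,.96]]); C[:,1]/=np.linalg.norm(C[:,1]); C[:,2]/=np.linalg.norm(C[:,2])
def tcp_of(p):
    T=np.array(p["T"]); m=T[:3,:3]@C.T; return T[:3,3]-m@np.array([.073,0,-.143]), m
E
python3 - <<'E'
from h import *
import pickle
for f in("w2.pkl","w3.pkl"):
    p=pickle.load(open(f,"rb")); t,m=tcp_of(p); print(f,np.round(t,4),np.degrees(np.arctan2(m[1,0],m[0,0])))
p=pickle.load(open("w3.pkl","rb")); t,m=tcp_of(p)
p2=eyes.snapshot("wrist"); print(np.round(tcp_of(p2)[0],4)); st()
mo=atz(p,322.1,233,.0918); nu=atz(p,324.8,240.4,.071); print(np.round(m.T@(mo-t),4),np.round(m.T@(nu-t),4), nu)
cv2.imwrite("pics/c4.png",cv2.resize(p2["image"][195:295,265:385,::-1],None,fx=6,fy=6,interpolation=cv2.INTER_CUBIC))
pickle.dump(p2,open("w4.pkl","wb"))
E
```

```text
w2.pkl [0.4708 0.3973 0.2419] 67.0193346545676
w3.pkl [0.6045 0.2438 0.181 ] 116.81105182302856
[0.6035 0.246  0.1819]
t 7.62 tcp [0.6018 0.2475 0.1823] head 117.01 q [0.39 0.47 0.22 1.31 0.   1.49] F [ 0.2  0.8 -4.1] M [ 0.041 -0.018 -0.018] gap 0.0132
[0.0132 0.0008 0.0892] [0.0026 0.0027 0.11  ] [0.60571363 0.24702804 0.071     ]
```

{"name": "play_rows", "arguments": {
  "increments": [
    [0.008,0.0068,0.02,0],
    [0,0,0.03,0],
    [0,0,0.02,0],
    [0,0,0,0],
    [0,0,0,0]
  ]
}}

```text
clock: 8.03
tool_pos: [0.6026, 0.2492, 0.1641]
tcp_rot: [-0.0, 0.523, 0.853, -0.001]
force: [0.5, -0.9, -3.1]
finger_gap: 0.0132
```

{"name": "play_rows", "arguments": {
  "increments": [
    [0,0,0.014,0],
    [0,0,0.014,0],
    [0,0,0,0]
  ]
}}

```text
clock: 8.28
tool_pos: [0.6028, 0.2491, 0.1571]
tcp_rot: [-0.0, 0.523, 0.853, -0.0]
force: [-0.2, 0.2, -3.3]
finger_gap: 0.0135
```

Run:
```python
from h import *
st()
```

```text
t 8.28 tcp [0.6028 0.2491 0.1571] head 116.98 q [0.39 0.49 0.17 1.26 0.   1.49] F [-0.2  0.2 -3.3] M [ 0.039 -0.007  0.019] gap 0.0135
```

{"name": "play_rows", "arguments": {
  "increments": [
    [0,0,0.012,0],
    [0,0,0.012,0],
    [0,0,0,0]
  ]
}}

```text
clock: 8.53
tool_pos: [0.6028, 0.2491, 0.1511]
tcp_rot: [-0.0, 0.523, 0.853, -0.0]
force: [-0.2, 0.5, -2.7]
finger_gap: 0.0133
```

Run:
```python
from h import *
st()
```

```text
t 8.53 tcp [0.6028 0.2491 0.1511] head 116.98 q [0.39 0.49 0.16 1.25 0.   1.49] F [-0.2  0.5 -2.7] M [-0.023  0.04  -0.004] gap 0.0133
```

Engaged without force. Now I'll turn clockwise in steps, reading the torque.

{"name": "play_rows", "arguments": {
  "increments": [
    [0,0.0004,0,0.03],
    [0,0.0004,0,0.03],
    [0,0.0004,0,0.03],
    [0,0.0004,0,0.03]
  ]
}}

```text
clock: 8.87
tool_pos: [0.6034, 0.25, 0.1518]
tcp_rot: [-0.0, 0.622, 0.783, 0.0]
force: [0.4, 1.7, -4.6]
finger_gap: 0.0131
```

```bash
python3 -c "from h import *; st()"
```

```text
t 8.87 tcp [0.6034 0.25   0.1518] head 103.08 q [0.39 0.49 0.17 1.25 0.   1.73] F [ 0.4  1.7 -4.6] M [0.641 0.033 0.05 ] gap 0.0131
```

{"name": "play_rows", "arguments": {
  "increments": [
    [0,0.0004,0,0.03]
  ]
}}

```text
clock: 8.95
tool_pos: [0.6035, 0.25, 0.1518]
tcp_rot: [-0.0, 0.645, 0.764, 0.0]
force: [-0.2, 3.2, -3.9]
finger_gap: 0.0129
```

```bash
python3 -c "from h import *; st()"
```

```text
t 8.95 tcp [0.6035 0.25   0.1518] head 99.65 q [0.39 0.49 0.17 1.25 0.   1.79] F [-0.2  3.2 -3.9] M [0.646 0.011 0.047] gap 0.0129
```

{"name": "play_rows", "arguments": {
  "increments": [
    [0,0.0004,0,0.03]
  ]
}}

```text
clock: 9.03
tool_pos: [0.6036, 0.25, 0.1518]
tcp_rot: [-0.0, 0.668, 0.744, 0.0]
force: [0.0, 2.0, -3.8]
finger_gap: 0.0135
```

```bash
python3 -c "from h import *; st()"
```

```text
t 9.03 tcp [0.6036 0.25   0.1518] head 96.21 q [0.39 0.49 0.17 1.25 0.   1.85] F [ 0.   2.  -3.8] M [0.589 0.009 0.005] gap 0.0135
```

{"name": "play_rows", "arguments": {
  "increments": [
    [0,0.0004,0,0.03]
  ]
}}

```text
clock: 9.12
tool_pos: [0.6037, 0.25, 0.1518]
tcp_rot: [-0.0, 0.69, 0.724, 0.0]
force: [0.3, 1.7, -4.6]
finger_gap: 0.0128
```

```bash
python3 -c "from h import *; st()"
```

```text
t 9.12 tcp [0.6037 0.25   0.1518] head 92.77 q [0.39 0.49 0.17 1.25 0.   1.91] F [ 0.3  1.7 -4.6] M [ 0.671 -0.065  0.225] gap 0.0128
```

{"name": "play_rows", "arguments": {
  "increments": [
    [0,0.0004,0,0.03]
  ]
}}

```text
clock: 9.2
tool_pos: [0.6038, 0.25, 0.1518]
tcp_rot: [-0.0, 0.711, 0.703, 0.0]
force: [-0.0, 1.1, -4.4]
finger_gap: 0.0134
```

```bash
python3 -c "from h import *; st()"
```

```text
t 9.2 tcp [0.6038 0.25   0.1518] head 89.36 q [0.39 0.49 0.17 1.25 0.   1.97] F [-0.   1.1 -4.4] M [0.547 0.027 0.514] gap 0.0134
```

{"name": "play_rows", "arguments": {
  "increments": [
    [0,0.0004,0,0.03]
  ]
}}

```text
clock: 9.28
tool_pos: [0.6039, 0.25, 0.1518]
tcp_rot: [-0.0, 0.732, 0.682, 0.0]
force: [-0.1, 2.1, -4.4]
finger_gap: 0.013
```

```bash
python3 -c "from h import *; st()"
```

```text
t 9.28 tcp [0.6039 0.25   0.1518] head 85.94 q [0.39 0.49 0.17 1.25 0.   2.03] F [-0.1  2.1 -4.4] M [ 0.567 -0.05   0.572] gap 0.013
```

Bite is clear: torque ramps from heading ≈94.8°, and the nut slips at about 89° (0.55 N m). I'll go on to ≈68.3° (20° past the bite), then unload and lift.

{"name": "play_rows", "arguments": {
  "increments": [
    [0,0.0004,0,0.0307],
    [0,0.0004,0,0.0307],
    [0,0.0004,0,0.0307],
    [0,0.0004,0,0.0307],
    [0,0.0004,0,0.0307]
  ]
}}

```text
clock: 9.7
tool_pos: [0.6043, 0.2499, 0.1518]
tcp_rot: [-0.0, 0.827, 0.562, 0.0]
force: [0.5, 1.8, -4.9]
finger_gap: 0.0134
```

```bash
python3 -c "from h import *; st()"
```

```text
t 9.7 tcp [0.6043 0.2499 0.1518] head 68.35 q [0.39 0.49 0.17 1.25 0.   2.34] F [ 0.5  1.8 -4.9] M [0.483 0.073 0.618] gap 0.0134
```

{"name": "play_rows", "arguments": {
  "increments": [
    [0,-0.0005,0,-0.04],
    [0,-0.0005,0,-0.04],
    [0,-0.0005,0,-0.04],
    [0,0,0,0]
  ]
}}

```text
clock: 10.03
tool_pos: [0.6041, 0.2495, 0.1519]
tcp_rot: [-0.0, 0.752, 0.659, 0.0]
force: [0.2, 0.1, -3.3]
finger_gap: 0.0133
```

```bash
python3 -c "from h import *; st()"
```

```text
t 10.03 tcp [0.6041 0.2495 0.1519] head 82.41 q [0.39 0.49 0.17 1.25 0.   2.09] F [ 0.2  0.1 -3.3] M [-0.012 -0.002  0.013] gap 0.0133
```

{"name": "play_rows", "arguments": {
  "increments": [
    [0,0,-0.03,0],
    [0,0,-0.04,0],
    [0,0,-0.04,0],
    [0,0,0,0],
    [0,0,0,0]
  ]
}}

```text
clock: 10.45
tool_pos: [0.6047, 0.2497, 0.1807]
tcp_rot: [0.0, 0.754, 0.657, 0.001]
force: [1.5, -0.0, -3.0]
finger_gap: 0.0131
```

Run:
```python
from h import *
p=eyes.snapshot("wrist"); print(tcp_of(p)[0])
cv2.imwrite("pics/c5.png",cv2.resize(p["image"][150:300,200:400,::-1],None,fx=4,fy=4,interpolation=cv2.INTER_CUBIC))
h=97
k=np.array([-.0018,.0008]); 
for hh in (7,97): 
    a=np.radians(hh); m=np.array([[np.cos(a),np.sin(a)],[np.sin(a),-np.cos(a)]]); print(hh,np.array([.5251,.1524])-m@k)
    plan(tuple(np.array([.5251,.1524])-m@k)+(.170,),hh,6)
```

```text
[0.60560416 0.24813826 0.18049328]
7 [0.52678909 0.1534134 ]
t 10.5 tcp [0.6043 0.2495 0.1799] head 82.17 q [0.39 0.48 0.22 1.31 0.   2.1 ] F [ 0.3  0.1 -4. ] M [-0.016  0.023  0.069] gap 0.0136
deg/row -12.52878189364256 mm/row 20.645257081670216
[[-0.0705, -0.0425, 0.0066, 0.1093], [-0.078, -0.0262, 0.0066, 0.1093], [-0.0819, -0.0086, 0.0066, 0.1093], [-0.0818, 0.0094, 0.0066, 0.1093], [-0.0778, 0.0269, 0.0066, 0.1093], [-0.0701, 0.0431, 0.0066, 0.1093]]
97 [0.5240866  0.15408909]
t 10.5 tcp [0.6043 0.2495 0.1799] head 82.17 q [0.39 0.48 0.22 1.31 0.   2.1 ] F [ 0.3  0.1 -4. ] M [-0.016  0.023  0.069] gap 0.0136
deg/row 2.4712181063574405 mm/row 20.8439812907367
[[-0.0703, -0.0443, 0.0066, -0.0216], [-0.0683, -0.0473, 0.0066, -0.0216], [-0.0662, -0.0502, 0.0066, -0.0216], [-0.064, -0.053, 0.0066, -0.0216], [-0.0617, -0.0557, 0.0066, -0.0216], [-0.0592, -0.0583, 0.0066, -0.0216]]
```

View pics/c5.png

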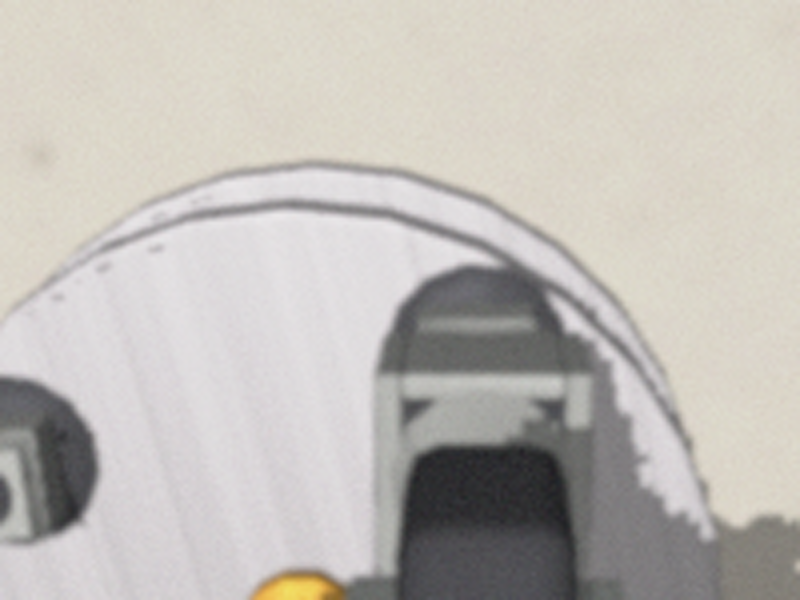

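Nut 0 sits square in line with the socket after tightening, and its position matched the prediction within 0.5 mm. Next is nut 2, opposite.

{"name": "play_rows", "arguments": {
  "increments": [
    [-0.0703,-0.0443,0,-0.0216],
    [-0.0683,-0.0473,0,-0.0216],
    [-0.0662,-0.0502,0.0066,-0.0216],
    [-0.064,-0.053,0.0066,-0.0216],
    [-0.0617,-0.0557,0.0066,-0.0216],
    [-0.0582,-0.0583,0.0066,-0.0216],
    [0,0,0.01,0],
    [0,0,0,0],
    [0,0,0,0]
  ]
}}

```text
clock: 11.25
tool_pos: [0.5242, 0.1544, 0.1702]
tcp_rot: [0.0, 0.663, 0.749, 0.0]
force: [0.3, 0.8, -3.1]
finger_gap: 0.0132
```

```bash
cat >> h.py <<'E'
N={0:(.6042,.2477),1:(.6124,.1607),2:(.5251,.1524),3:(.5168,.2397)}
def over(i,h,z,n):
    k=np.array([-.0018,.0005]); a=np.radians(h); m=np.array([[np.cos(a),np.sin(a)],[np.sin(a),-np.cos(a)]])
    plan(tuple(np.array(N[i])-m@k)+(z,),h,n)
E
python3 - <<'E'
from h import *
over(2,97,.1515,1)
p=eyes.snapshot("wrist"); cv2.imwrite("pics/c6.png",cv2.resize(p["image"][190:300,250:400,::-1],None,fx=5,fy=5,interpolation=cv2.INTER_CUBIC))
E
```

```text
t 11.25 tcp [0.5242 0.1544 0.1702] head 97.0 q [ 0.29  0.3  -0.08  1.18  0.    1.73] F [ 0.3  0.8 -3.1] M [ 0.034 -0.003  0.033] gap 0.0132
deg/row 0.004608549493980263 mm/row 18.729578016922222
[[-0.0012, 0.0004, 0.0749, -0.0]]
```

View pics/c6.png

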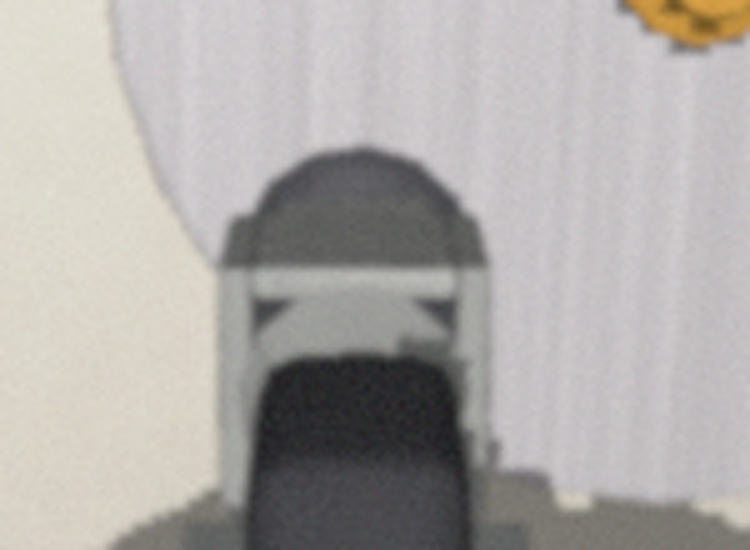

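{"name": "play_rows", "arguments": {
  "increments": [
    [-0.0012,0.0004,0.02,0],
    [0,0,0.02,0],
    [0,0,0.009,0],
    [0,0,0,0]
  ]
}}

```text
clock: 11.63
tool_pos: [0.5237, 0.1541, 0.1569]
tcp_rot: [-0.0, 0.662, 0.749, -0.001]
force: [-0.4, 0.9, -4.0]
finger_gap: 0.0131
```

```bash
python3 -c "from h import *; st()"
```

```text
t 11.63 tcp [0.5237 0.1541 0.1569] head 97.07 q [ 0.29  0.31 -0.11  1.15  0.    1.73] F [-0.4  0.9 -4. ] M [-0.046 -0.003 -0.016] gap 0.0131
```

{"name": "play_rows", "arguments": {
  "increments": [
    [0,0,0.0108,0],
    [0,0,0.0108,0],
    [0,0,0,0]
  ]
}}

```text
clock: 11.88
tool_pos: [0.5239, 0.154, 0.152]
tcp_rot: [-0.0, 0.662, 0.749, -0.0]
force: [0.8, -0.0, -3.8]
finger_gap: 0.0134
```

```bash
python3 -c "from h import *; st()"
```

```text
t 11.88 tcp [0.5239 0.154  0.152 ] head 97.06 q [ 0.29  0.31 -0.12  1.14  0.    1.73] F [ 0.8 -0.  -3.8] M [ 0.112 -0.148 -0.037] gap 0.0134
```

{"name": "play_rows", "arguments": {
  "increments": [
    [0,0.0004,0,0.03],
    [0,0.0004,0,0.03],
    [0,0.0004,0,0.03],
    [0,0.0004,0,0.03]
  ]
}}

```text
clock: 12.22
tool_pos: [0.5248, 0.1544, 0.1527]
tcp_rot: [-0.0, 0.748, 0.664, 0.001]
force: [1.6, 0.7, -4.7]
finger_gap: 0.0127
```

```bash
python3 -c "from h import *; st()"
```

```text
t 12.22 tcp [0.5248 0.1544 0.1527] head 83.15 q [ 0.29  0.31 -0.12  1.14  0.    1.98] F [ 1.6  0.7 -4.7] M [ 0.538 -0.236  0.071] gap 0.0127
```

{"name": "play_rows", "arguments": {
  "increments": [
    [0,0.0004,0,0.03]
  ]
}}

```text
clock: 12.3
tool_pos: [0.5249, 0.1544, 0.1527]
tcp_rot: [-0.0, 0.768, 0.641, 0.001]
force: [0.9, 0.8, -5.4]
finger_gap: 0.0133
```

```bash
python3 -c "from h import *; st()"
```

```text
t 12.3 tcp [0.5249 0.1544 0.1527] head 79.71 q [ 0.29  0.31 -0.12  1.14  0.    2.04] F [ 0.9  0.8 -5.4] M [ 0.484 -0.257  0.105] gap 0.0133
```

{"name": "play_rows", "arguments": {
  "increments": [
    [0,0.0004,0,0.03]
  ]
}}

```text
clock: 12.38
tool_pos: [0.525, 0.1543, 0.1527]
tcp_rot: [-0.0, 0.787, 0.618, 0.001]
force: [1.3, 2.8, -5.4]
finger_gap: 0.0136
```

```bash
python3 -c "from h import *; st()"
```

```text
t 12.38 tcp [0.525  0.1543 0.1527] head 76.27 q [ 0.29  0.31 -0.12  1.14  0.    2.1 ] F [ 1.3  2.8 -5.4] M [ 0.469 -0.264  0.047] gap 0.0136
```

{"name": "play_rows", "arguments": {
  "increments": [
    [0,0.0004,0,0.03]
  ]
}}

```text
clock: 12.47
tool_pos: [0.525, 0.1543, 0.1527]
tcp_rot: [-0.0, 0.805, 0.594, 0.001]
force: [1.4, 1.4, -4.9]
finger_gap: 0.0133
```

```bash
python3 -c "from h import *; st()"
```

```text
t 12.47 tcp [0.525  0.1543 0.1527] head 72.83 q [ 0.29  0.31 -0.11  1.14  0.    2.16] F [ 1.4  1.4 -4.9] M [ 0.418 -0.314  0.023] gap 0.0133
```

{"name": "play_rows", "arguments": {
  "increments": [
    [0,0.0004,0,0.03]
  ]
}}

```text
clock: 12.55
tool_pos: [0.5252, 0.1543, 0.1527]
tcp_rot: [-0.0, 0.822, 0.569, 0.001]
force: [0.9, 1.9, -5.1]
finger_gap: 0.0131
```

```bash
python3 -c "from h import *; st()"
```

```text
t 12.55 tcp [0.5252 0.1543 0.1527] head 69.4 q [ 0.29  0.31 -0.11  1.14  0.    2.22] F [ 0.9  1.9 -5.1] M [ 0.507 -0.256  0.117] gap 0.0131
```

{"name": "play_rows", "arguments": {
  "increments": [
    [0,0.0004,0,0.03]
  ]
}}

```text
clock: 12.63
tool_pos: [0.5253, 0.1542, 0.1527]
tcp_rot: [-0.0, 0.839, 0.545, 0.001]
force: [1.6, 1.4, -4.9]
finger_gap: 0.013
```

```bash
python3 -c "from h import *; st()"
```

```text
t 12.63 tcp [0.5253 0.1542 0.1527] head 65.98 q [ 0.29  0.31 -0.11  1.14  0.    2.28] F [ 1.6  1.4 -4.9] M [ 0.434 -0.186  0.475] gap 0.013
```

{"name": "play_rows", "arguments": {
  "increments": [
    [0,0.0004,0,0.03]
  ]
}}

```text
clock: 12.72
tool_pos: [0.5254, 0.1542, 0.1527]
tcp_rot: [-0.0, 0.855, 0.519, 0.0]
force: [1.6, 2.4, -4.9]
finger_gap: 0.0134
```

```bash
python3 -c "from h import *; st()"
```

```text
t 12.72 tcp [0.5254 0.1542 0.1527] head 62.56 q [ 0.29  0.31 -0.11  1.14  0.    2.33] F [ 1.6  2.4 -4.9] M [ 0.388 -0.269  0.563] gap 0.0134
```

{"name": "play_rows", "arguments": {
  "increments": [
    [0,0.0004,0,0.0319],
    [0,0.0004,0,0.0319],
    [0,0.0004,0,0.0319],
    [0,0.0004,0,0.0319],
    [0,0.0004,0,0.0319]
  ]
}}

```text
clock: 13.13
tool_pos: [0.5257, 0.1539, 0.1527]
tcp_rot: [-0.0, 0.926, 0.377, 0.0]
force: [0.6, 1.2, -4.2]
finger_gap: 0.0135
```

```bash
python3 -c "from h import *; st()"
```

```text
t 13.13 tcp [0.5257 0.1539 0.1527] head 44.28 q [ 0.28  0.31 -0.11  1.14  0.    2.65] F [ 0.6  1.2 -4.2] M [ 0.342 -0.222  0.625] gap 0.0135
```

{"name": "play_rows", "arguments": {
  "increments": [
    [0,-0.0005,0,-0.04],
    [0,-0.0005,0,-0.04],
    [0,-0.0005,0,-0.04],
    [0,0,0,0]
  ]
}}

```text
clock: 13.47
tool_pos: [0.5252, 0.1538, 0.1527]
tcp_rot: [-0.0, 0.873, 0.488, 0.0]
force: [-1.0, -0.2, -3.5]
finger_gap: 0.0133
```

```bash
python3 -c "from h import *; st()"
```

```text
t 13.47 tcp [0.5252 0.1538 0.1527] head 58.36 q [ 0.28  0.31 -0.11  1.14  0.    2.41] F [-1.  -0.2 -3.5] M [-0.027  0.013 -0.003] gap 0.0133
```

{"name": "play_rows", "arguments": {
  "increments": [
    [0,0,-0.03,0],
    [0,0,-0.04,0],
    [0,0,-0.03,0],
    [0,0,0,0]
  ]
}}

```text
clock: 13.8
tool_pos: [0.5263, 0.154, 0.18]
tcp_rot: [0.0, 0.874, 0.485, 0.002]
force: [0.2, -0.6, -3.3]
finger_gap: 0.0133
```

Run:
```python
from h import *
over(1,87,.170,5)
```

```text
t 13.8 tcp [0.5263 0.154  0.18  ] head 58.08 q [ 0.28  0.3  -0.06  1.21  0.    2.41] F [ 0.2 -0.6 -3.3] M [-0.008 -0.057  0.005] gap 0.0133
deg/row 5.783007274685889 mm/row 17.3435942561678
[[0.042, 0.0546, 0.008, -0.0505], [0.0363, 0.0586, 0.008, -0.0505], [0.0302, 0.0619, 0.008, -0.0505], [0.0238, 0.0647, 0.008, -0.0505], [0.0172, 0.0667, 0.008, -0.0505]]
```

{"name": "play_rows", "arguments": {
  "increments": [
    [0.042,0.0546,0.008,-0.0505],
    [0.0363,0.0586,0.008,-0.0505],
    [0.0302,0.0619,0.008,-0.0505],
    [0.0238,0.0647,0.008,-0.0505],
    [0.0172,0.0667,0.008,-0.0505],
    [0,0,0,0],
    [0,0,0,0],
    [0,0,0,0]
  ]
}}

```text
clock: 14.47
tool_pos: [0.6103, 0.1622, 0.1674]
tcp_rot: [-0.0, 0.726, 0.688, -0.0]
force: [-0.1, -0.5, -2.9]
finger_gap: 0.0134
```

```bash
python3 -c "from h import *; over(1,87,.157,1)"
```

```text
t 14.47 tcp [0.6103 0.1622 0.1674] head 86.96 q [0.26 0.45 0.13 1.26 0.   1.88] F [-0.1 -0.5 -2.9] M [ 0.013  0.032 -0.031] gap 0.0134
deg/row 0.03886235045359854 mm/row 10.539986968932284
[[0.0015, 0.0068, 0.0416, -0.0003]]
```

{"name": "play_rows", "arguments": {
  "increments": [
    [0.0015,0.0068,0.015,0],
    [0,0,0.02,0],
    [0,0,0.0066,0],
    [0,0,0,0]
  ]
}}

```text
clock: 14.8
tool_pos: [0.6119, 0.1626, 0.1566]
tcp_rot: [-0.0, 0.725, 0.689, -0.0]
force: [0.4, 0.8, -3.4]
finger_gap: 0.0132
```

```bash
python3 -c "from h import *; over(1,87,.152,1)"
```

```text
t 14.8 tcp [0.6119 0.1626 0.1566] head 87.07 q [0.26 0.45 0.12 1.24 0.   1.88] F [ 0.4  0.8 -3.4] M [-0.02   0.032  0.028] gap 0.0132
deg/row -0.07229015264414329 mm/row 4.557051906323312
[[-0.0001, 0.0005, 0.0182, 0.0006]]
```

{"name": "play_rows", "arguments": {
  "increments": [
    [0,0,0.01,0],
    [0,0,0.01,0],
    [0,0,0,0]
  ]
}}

```text
clock: 15.05
tool_pos: [0.6123, 0.1626, 0.1517]
tcp_rot: [-0.0, 0.725, 0.689, -0.0]
force: [0.6, -0.6, -4.6]
finger_gap: 0.0134
```

```bash
python3 -c "from h import *; st()"
```

```text
t 15.05 tcp [0.6123 0.1626 0.1517] head 87.08 q [0.26 0.46 0.11 1.22 0.   1.88] F [ 0.6 -0.6 -4.6] M [0.002 0.056 0.071] gap 0.0134
```

{"name": "play_rows", "arguments": {
  "increments": [
    [0,0.0004,0,0.03],
    [0,0.0004,0,0.03],
    [0,0.0004,0,0.03],
    [0,0.0004,0,0.03]
  ]
}}

```text
clock: 15.38
tool_pos: [0.6128, 0.1628, 0.1522]
tcp_rot: [-0.0, 0.803, 0.596, 0.0]
force: [-0.3, 1.4, -3.7]
finger_gap: 0.0133
```

```bash
python3 -c "from h import *; st()"
```

```text
t 15.38 tcp [0.6128 0.1628 0.1522] head 73.17 q [0.26 0.46 0.11 1.23 0.   2.12] F [-0.3  1.4 -3.7] M [ 0.28   0.173 -0.034] gap 0.0133
```

{"name": "play_rows", "arguments": {
  "increments": [
    [0,0.0004,0,0.03]
  ]
}}

```text
clock: 15.47
tool_pos: [0.6129, 0.1628, 0.1522]
tcp_rot: [-0.0, 0.82, 0.572, -0.0]
force: [-0.3, 0.5, -3.5]
finger_gap: 0.0133
```

```bash
python3 -c "from h import *; st()"
```

```text
t 15.47 tcp [0.6129 0.1628 0.1522] head 69.74 q [0.26 0.46 0.11 1.23 0.   2.18] F [-0.3  0.5 -3.5] M [0.275 0.222 0.039] gap 0.0133
```

{"name": "play_rows", "arguments": {
  "increments": [
    [0,0.0004,0,0.03]
  ]
}}

```text
clock: 15.55
tool_pos: [0.613, 0.1628, 0.1522]
tcp_rot: [-0.0, 0.837, 0.547, -0.0]
force: [-0.4, 1.6, -4.1]
finger_gap: 0.0133
```

```bash
python3 -c "from h import *; st()"
```

```text
t 15.55 tcp [0.613  0.1628 0.1522] head 66.3 q [0.26 0.46 0.11 1.23 0.   2.24] F [-0.4  1.6 -4.1] M [ 0.247  0.223 -0.012] gap 0.0133
```

{"name": "play_rows", "arguments": {
  "increments": [
    [0,0.0004,0,0.03]
  ]
}}

```text
clock: 15.63
tool_pos: [0.613, 0.1627, 0.1522]
tcp_rot: [-0.0, 0.853, 0.521, -0.0]
force: [-0.4, 0.3, -3.9]
finger_gap: 0.0129
```

```bash
python3 -c "from h import *; st()"
```

```text
t 15.63 tcp [0.613  0.1627 0.1522] head 62.86 q [0.26 0.46 0.11 1.23 0.   2.3 ] F [-0.4  0.3 -3.9] M [0.213 0.233 0.18 ] gap 0.0129
```

{"name": "play_rows", "arguments": {
  "increments": [
    [0,0.0004,0,0.03]
  ]
}}

```text
clock: 15.72
tool_pos: [0.6131, 0.1627, 0.1521]
tcp_rot: [-0.0, 0.868, 0.496, -0.0]
force: [-0.8, 0.3, -3.4]
finger_gap: 0.0139
```

```bash
python3 -c "from h import *; st()"
```

```text
t 15.72 tcp [0.6131 0.1627 0.1521] head 59.45 q [0.26 0.46 0.11 1.23 0.   2.36] F [-0.8  0.3 -3.4] M [0.141 0.23  0.564] gap 0.0139
```

{"name": "play_rows", "arguments": {
  "increments": [
    [0,0.0004,0,0.03]
  ]
}}

```text
clock: 15.8
tool_pos: [0.6131, 0.1626, 0.1521]
tcp_rot: [-0.0, 0.883, 0.47, -0.0]
force: [-1.1, 0.4, -3.7]
finger_gap: 0.0133
```

```bash
python3 -c "from h import *; st()"
```

```text
t 15.8 tcp [0.6131 0.1626 0.1521] head 56.03 q [0.26 0.46 0.11 1.23 0.   2.42] F [-1.1  0.4 -3.7] M [0.13  0.245 0.56 ] gap 0.0133
```

{"name": "play_rows", "arguments": {
  "increments": [
    [0,0.0004,0,0.03]
  ]
}}

```text
clock: 15.88
tool_pos: [0.6132, 0.1626, 0.1521]
tcp_rot: [-0.0, 0.896, 0.443, -0.0]
force: [-1.8, 0.2, -4.2]
finger_gap: 0.0132
```

```bash
python3 -c "from h import *; st()"
```

```text
t 15.88 tcp [0.6132 0.1626 0.1521] head 52.6 q [0.26 0.46 0.11 1.23 0.   2.48] F [-1.8  0.2 -4.2] M [0.206 0.271 0.614] gap 0.0132
```

{"name": "play_rows", "arguments": {
  "increments": [
    [0,0.0004,0,0.0308],
    [0,0.0004,0,0.0308],
    [0,0.0004,0,0.0308],
    [0,0.0004,0,0.0308]
  ]
}}

```text
clock: 16.22
tool_pos: [0.6135, 0.1622, 0.1521]
tcp_rot: [-0.0, 0.944, 0.329, -0.0]
force: [-1.3, 0.1, -3.0]
finger_gap: 0.0131
```

```bash
python3 -c "from h import *; st()"
```

```text
t 16.22 tcp [0.6135 0.1622 0.1521] head 38.47 q [0.26 0.46 0.11 1.23 0.   2.73] F [-1.3  0.1 -3. ] M [0.095 0.276 0.629] gap 0.0131
```

{"name": "play_rows", "arguments": {
  "increments": [
    [0,-0.0005,0,-0.04],
    [0,-0.0005,0,-0.04],
    [0,-0.0005,0,-0.04],
    [0,0,0,0]
  ]
}}

```text
clock: 16.55
tool_pos: [0.6135, 0.1624, 0.1522]
tcp_rot: [-0.0, 0.897, 0.443, 0.0]
force: [-1.0, 0.9, -3.8]
finger_gap: 0.0131
```

```bash
python3 -c "from h import *; st()"
```

```text
t 16.55 tcp [0.6135 0.1624 0.1522] head 52.55 q [0.26 0.46 0.11 1.23 0.   2.48] F [-1.   0.9 -3.8] M [0.021 0.01  0.025] gap 0.0131
```

{"name": "play_rows", "arguments": {
  "increments": [
    [0,0,-0.03,0],
    [0,0,-0.04,0],
    [0,0,-0.03,0],
    [0,0,0,0]
  ]
}}

```text
clock: 16.88
tool_pos: [0.6147, 0.1627, 0.1799]
tcp_rot: [0.0, 0.898, 0.441, 0.002]
force: [1.3, -0.3, -3.6]
finger_gap: 0.013
```

Run:
```python
from h import *
over(3,87,.168,6)
```

```text
t 16.88 tcp [0.6147 0.1627 0.1799] head 52.28 q [0.26 0.45 0.16 1.29 0.   2.49] F [ 1.3 -0.3 -3.6] M [ 0.01  -0.033  0.034] gap 0.013
deg/row 5.786760027088964 mm/row 21.096947383947786
[[0.0015, -0.084, 0.0079, -0.0505], [0.01, -0.0834, 0.0079, -0.0505], [0.0183, -0.082, 0.0079, -0.0505], [0.0265, -0.0797, 0.0079, -0.0505], [0.0344, -0.0766, 0.0079, -0.0505], [0.042, -0.0728, 0.0079, -0.0505]]
```

{"name": "play_rows", "arguments": {
  "increments": [
    [0.0015,-0.084,0,-0.0505],
    [0.01,-0.0834,0,-0.0505],
    [0.0183,-0.082,0.0079,-0.0505],
    [0.0265,-0.0797,0.0079,-0.0505],
    [0.0344,-0.0766,0.0079,-0.0505],
    [0.042,-0.0728,0.0079,-0.0505],
    [0,0,0.012,0],
    [0,0,0,0],
    [0,0,0,0]
  ]
}}

```text
clock: 17.63
tool_pos: [0.5155, 0.2411, 0.1665]
tcp_rot: [0.0, 0.726, 0.688, 0.0]
force: [0.6, -0.1, -2.9]
finger_gap: 0.0133
```

```bash
python3 -c "from h import *; over(3,87,.157,1)"
```

```text
t 17.63 tcp [0.5155 0.2411 0.1665] head 86.98 q [ 0.44  0.34 -0.04  1.19 -0.    2.06] F [ 0.6 -0.1 -2.9] M [ 0.03   0.009 -0.019] gap 0.0133
deg/row 0.022336735488266868 mm/row 9.5906676129532
[[0.0018, 0.0033, 0.0382, -0.0002]]
```

{"name": "play_rows", "arguments": {
  "increments": [
    [0.0018,0.0033,0.015,0],
    [0,0,0.018,0],
    [0,0,0.005,0],
    [0,0,0,0]
  ]
}}

```text
clock: 17.97
tool_pos: [0.516, 0.241, 0.156]
tcp_rot: [-0.0, 0.725, 0.688, -0.001]
force: [0.0, 0.5, -2.4]
finger_gap: 0.0134
```

```bash
python3 -c "from h import *; over(3,87,.152,1)"
```

```text
t 17.97 tcp [0.516 0.241 0.156] head 87.0 q [ 0.44  0.35 -0.05  1.17  0.    2.06] F [ 0.   0.5 -2.4] M [0.012 0.02  0.038] gap 0.0134
deg/row -0.004519637766236428 mm/row 4.038529512309747
[[0.002, 0.0013, 0.016, 0.0]]
```

{"name": "play_rows", "arguments": {
  "increments": [
    [0.002,0.0013,0.008,0],
    [0,0,0.008,0],
    [0,0,0,0]
  ]
}}

```text
clock: 18.22
tool_pos: [0.5163, 0.2419, 0.1523]
tcp_rot: [-0.0, 0.725, 0.689, -0.0]
force: [-0.0, -0.3, -3.1]
finger_gap: 0.0132
```

```bash
python3 -c "from h import *; st()"
```

```text
t 18.22 tcp [0.5163 0.2419 0.1523] head 87.05 q [ 0.44  0.35 -0.06  1.16  0.    2.06] F [-0.  -0.3 -3.1] M [ 0.033 -0.034  0.031] gap 0.0132
```

{"name": "play_rows", "arguments": {
  "increments": [
    [0,0.0004,0,0.03],
    [0,0.0004,0,0.03],
    [0,0.0004,0,0.03],
    [0,0.0004,0,0.03]
  ]
}}

```text
clock: 18.55
tool_pos: [0.5169, 0.242, 0.1529]
tcp_rot: [-0.0, 0.803, 0.596, 0.0]
force: [0.5, 1.5, -3.3]
finger_gap: 0.0131
```

```bash
python3 -c "from h import *; st()"
```

```text
t 18.55 tcp [0.5169 0.242  0.1529] head 73.15 q [ 0.44  0.35 -0.06  1.16  0.    2.3 ] F [ 0.5  1.5 -3.3] M [ 0.106 -0.084  0.039] gap 0.0131
```

{"name": "play_rows", "arguments": {
  "increments": [
    [0,0.0004,0,0.03]
  ]
}}

```text
clock: 18.63
tool_pos: [0.517, 0.242, 0.1528]
tcp_rot: [0.0, 0.821, 0.572, 0.0]
force: [0.3, -0.1, -5.0]
finger_gap: 0.0132
```

```bash
python3 -c "from h import *; st()"
```

```text
t 18.63 tcp [0.517  0.242  0.1528] head 69.71 q [ 0.44  0.35 -0.06  1.16  0.    2.36] F [ 0.3 -0.1 -5. ] M [ 0.014 -0.188  0.041] gap 0.0132
```

{"name": "play_rows", "arguments": {
  "increments": [
    [0,0.0004,0,0.03]
  ]
}}

```text
clock: 18.72
tool_pos: [0.5171, 0.2419, 0.1528]
tcp_rot: [0.0, 0.837, 0.547, 0.0]
force: [-0.3, -0.6, -4.1]
finger_gap: 0.0134
```

```bash
python3 -c "from h import *; st()"
```

```text
t 18.72 tcp [0.5171 0.2419 0.1528] head 66.27 q [ 0.44  0.35 -0.06  1.16  0.    2.42] F [-0.3 -0.6 -4.1] M [ 0.027 -0.083  0.087] gap 0.0134
```

{"name": "play_rows", "arguments": {
  "increments": [
    [0,0.0004,0,0.03]
  ]
}}

```text
clock: 18.8
tool_pos: [0.5172, 0.2419, 0.1528]
tcp_rot: [0.0, 0.853, 0.521, 0.0]
force: [0.3, -0.1, -3.8]
finger_gap: 0.0135
```

```bash
python3 -c "from h import *; st()"
```

```text
t 18.8 tcp [0.5172 0.2419 0.1528] head 62.85 q [ 0.44  0.35 -0.06  1.16  0.    2.48] F [ 0.3 -0.1 -3.8] M [ 0.022 -0.117  0.278] gap 0.0135
```

{"name": "play_rows", "arguments": {
  "increments": [
    [0,0.0004,0,0.03]
  ]
}}

```text
clock: 18.88
tool_pos: [0.5172, 0.2418, 0.1528]
tcp_rot: [0.0, 0.868, 0.496, 0.0]
force: [0.9, 0.3, -4.1]
finger_gap: 0.0135
```

```bash
python3 -c "from h import *; st()"
```

```text
t 18.88 tcp [0.5172 0.2418 0.1528] head 59.43 q [ 0.44  0.35 -0.06  1.16 -0.    2.54] F [ 0.9  0.3 -4.1] M [-0.067 -0.154  0.529] gap 0.0135
```

{"name": "play_rows", "arguments": {
  "increments": [
    [0,0.0004,0,0.03]
  ]
}}

```text
clock: 18.97
tool_pos: [0.5173, 0.2418, 0.1528]
tcp_rot: [0.0, 0.883, 0.469, 0.0]
force: [0.1, -0.7, -4.4]
finger_gap: 0.0129
```

```bash
python3 -c "from h import *; st()"
```

```text
t 18.97 tcp [0.5173 0.2418 0.1528] head 56.0 q [ 0.44  0.35 -0.06  1.16 -0.    2.6 ] F [ 0.1 -0.7 -4.4] M [-0.111 -0.157  0.574] gap 0.0129
```

{"name": "play_rows", "arguments": {
  "increments": [
    [0,0.0004,0,0.03]
  ]
}}

```text
clock: 19.05
tool_pos: [0.5174, 0.2417, 0.1528]
tcp_rot: [0.0, 0.897, 0.443, 0.0]
force: [-0.1, 0.3, -4.6]
finger_gap: 0.0132
```

```bash
python3 -c "from h import *; st()"
```

```text
t 19.05 tcp [0.5174 0.2417 0.1528] head 52.57 q [ 0.44  0.35 -0.06  1.16 -0.    2.66] F [-0.1  0.3 -4.6] M [-0.074 -0.149  0.548] gap 0.0132
```

{"name": "play_rows", "arguments": {
  "increments": [
    [0,0.0004,0,0.029],
    [0,0.0004,0,0.029],
    [0,0.0004,0,0.029],
    [0,0.0004,0,0.029]
  ]
}}

```text
clock: 19.38
tool_pos: [0.5176, 0.2415, 0.1528]
tcp_rot: [0.0, 0.942, 0.336, 0.0]
force: [1.4, -0.6, -4.7]
finger_gap: 0.0132
```

```bash
python3 -c "from h import *; st()"
```

```text
t 19.38 tcp [0.5176 0.2415 0.1528] head 39.29 q [ 0.44  0.35 -0.06  1.16 -0.    2.89] F [ 1.4 -0.6 -4.7] M [-0.063 -0.099  0.634] gap 0.0132
```

{"name": "play_rows", "arguments": {
  "increments": [
    [0,-0.0005,0,-0.04],
    [0,-0.0005,0,-0.04],
    [0,-0.0005,0,-0.04],
    [0,0,0,0]
  ]
}}

```text
clock: 19.72
tool_pos: [0.5173, 0.2417, 0.1528]
tcp_rot: [-0.0, 0.894, 0.449, 0.0]
force: [0.7, 0.3, -4.0]
finger_gap: 0.013
```

```bash
python3 -c "from h import *; st()"
```

```text
t 19.72 tcp [0.5173 0.2417 0.1528] head 53.35 q [ 0.44  0.35 -0.06  1.16  0.    2.65] F [ 0.7  0.3 -4. ] M [ 0.054 -0.038  0.027] gap 0.013
```

{"name": "play_rows", "arguments": {
  "increments": [
    [0,0,-0.03,0],
    [0,0,-0.04,0],
    [0,0,-0.03,0],
    [0,0,0,0]
  ]
}}

```text
clock: 20.05
tool_pos: [0.5184, 0.2422, 0.1803]
tcp_rot: [0.0, 0.895, 0.447, 0.002]
force: [0.2, -0.1, -3.5]
finger_gap: 0.0134
```

Run:
```python
from h import *
over(0,172.4,.168,18)
```

```text
t 20.05 tcp [0.5184 0.2422 0.1803] head 53.08 q [ 0.44  0.34 -0.01  1.22  0.    2.65] F [ 0.2 -0.1 -3.5] M [ 0.037 -0.036 -0.053] gap 0.0134
deg/row 6.6290571275876005 mm/row 4.722290840963038
[[0.0121, 0.0142, 0.0027, -0.0578], [0.0104, 0.0155, 0.0027, -0.0578], [0.0086, 0.0166, 0.0027, -0.0578], [0.0066, 0.0175, 0.0027, -0.0578], [0.0045, 0.0181, 0.0027, -0.0578], [0.0024, 0.0185, 0.0027, -0.0578], [0.0002, 0.0187, 0.0027, -0.0578], [-0.0019, 0.0186, 0.0027, -0.0578], [-0.004, 0.0182, 0.0027, -0.0578], [-0.0061, 0.0177, 0.0027, -0.0578], [-0.0081, 0.0168, 0.0027, -0.0578], [-0.01, 0.0158, 0.0027, -0.0578], [-0.0118, 0.0145, 0.0027, -0.0578], [-0.0134, 0.0131, 0.0027, -0.0578], [-0.0148, 0.0114, 0.0027, -0.0578], [-0.016, 0.0097, 0.0027, -0.0578], [-0.017, 0.0077, 0.0027, -0.0578], [-0.0178, 0.0057, 0.0027, -0.0578]]
```

First round is done: all four nuts ended at 0.62–0.63 N m. Second round starts, again with nut 0.

{"name": "play_rows", "arguments": {
  "increments": [
    [0.0121,0.0142,0,-0.0578],
    [0.0104,0.0155,0,-0.0578],
    [0.0086,0.0166,0.0027,-0.0578],
    [0.0066,0.0175,0.0027,-0.0578],
    [0.0045,0.0181,0.0027,-0.0578],
    [0.0024,0.0185,0.0027,-0.0578],
    [0.0002,0.0187,0.0027,-0.0578],
    [-0.0019,0.0186,0.0027,-0.0578],
    [-0.004,0.0182,0.0027,-0.0578],
    [-0.0061,0.0177,0.0027,-0.0578]
  ]
}}

```text
clock: 20.88
tool_pos: [0.5643, 0.2447, 0.1726]
tcp_rot: [0.0, 0.503, 0.865, 0.0]
force: [0.2, 0.1, -4.3]
finger_gap: 0.0134
```

{"name": "play_rows", "arguments": {
  "increments": [
    [-0.0081,0.0168,0.0027,-0.0578],
    [-0.01,0.0158,0.0027,-0.0578],
    [-0.0118,0.0145,0.0027,-0.0578],
    [-0.0134,0.0131,0.0027,-0.0578],
    [-0.0148,0.0114,0.0027,-0.0578],
    [-0.016,0.0097,0.0027,-0.0578],
    [-0.017,0.0077,0.0027,-0.0578],
    [-0.0178,0.0057,0.0027,-0.0578],
    [0,0,0,0],
    [0,0,0,0]
  ]
}}

```text
clock: 21.72
tool_pos: [0.6013, 0.247, 0.1669]
tcp_rot: [-0.0, 0.069, 0.998, 0.0]
force: [-0.9, -0.2, -2.7]
finger_gap: 0.0132
```

```bash
python3 -c "from h import *; over(0,172.4,.157,1)"
```

```text
t 21.72 tcp [0.6013 0.247  0.1669] head 172.12 q [0.39 0.48 0.19 1.28 0.   0.53] F [-0.9 -0.2 -2.7] M [-0.029 -0.021  0.043] gap 0.0132
deg/row 0.277029572854417 mm/row 9.999931511527203
[[-0.0039, 0.0025, 0.0397, -0.0024]]
```

{"name": "play_rows", "arguments": {
  "increments": [
    [-0.0039,0.0025,0.015,-0.0024],
    [0,0,0.018,0],
    [0,0,0.006,0],
    [0,0,0,0]
  ]
}}

```text
clock: 22.05
tool_pos: [0.6019, 0.2476, 0.1567]
tcp_rot: [-0.0, 0.065, 0.998, 0.0]
force: [-0.0, 1.2, -3.2]
finger_gap: 0.0132
```

```bash
python3 -c "from h import *; over(0,172.4,.152,1)"
```

```text
t 22.05 tcp [0.6019 0.2476 0.1567] head 172.58 q [0.39 0.48 0.17 1.26 0.   0.52] F [-0.   1.2 -3.2] M [ 0.226 -0.021  0.047] gap 0.0132
deg/row -0.18496119491405238 mm/row 4.709093729801502
[[-0.0018, -0.0003, 0.0188, 0.0016]]
```

{"name": "play_rows", "arguments": {
  "increments": [
    [-0.0018,-0.0003,0.0094,0.0016],
    [0,0,0.0094,0],
    [0,0,0,0]
  ]
}}

```text
clock: 22.3
tool_pos: [0.6027, 0.2477, 0.1523]
tcp_rot: [-0.0, 0.066, 0.998, 0.0]
force: [0.9, 2.2, -3.4]
finger_gap: 0.0128
```

```bash
python3 -c "from h import *; st()"
```

```text
t 22.3 tcp [0.6027 0.2477 0.1523] head 172.45 q [0.39 0.49 0.16 1.25 0.   0.52] F [ 0.9  2.2 -3.4] M [ 0.798 -0.209  0.061] gap 0.0128
```

{"name": "play_rows", "arguments": {
  "increments": [
    [0,0.0032,0,0.03],
    [0,0.0004,0,0.03],
    [0,0.0004,0,0.03]
  ]
}}

```text
clock: 22.55
tool_pos: [0.6024, 0.2489, 0.1522]
tcp_rot: [-0.001, 0.156, 0.988, 0.0]
force: [-1.2, 3.2, -3.0]
finger_gap: 0.0134
```

```bash
python3 -c "from h import *; st()"
```

```text
t 22.55 tcp [0.6024 0.2489 0.1522] head 162.0 q [0.39 0.49 0.16 1.25 0.   0.71] F [-1.2  3.2 -3. ] M [1.085 0.352 0.31 ] gap 0.0134
```

{"name": "play_rows", "arguments": {
  "increments": [
    [0,0.0004,0,0.03]
  ]
}}

```text
clock: 22.63
tool_pos: [0.6025, 0.2491, 0.1522]
tcp_rot: [-0.001, 0.186, 0.983, 0.0]
force: [-1.3, 3.5, -4.1]
finger_gap: 0.0131
```

```bash
python3 -c "from h import *; st()"
```

```text
t 22.63 tcp [0.6025 0.2491 0.1522] head 158.59 q [0.39 0.49 0.16 1.25 0.   0.77] F [-1.3  3.5 -4.1] M [1.036 0.387 0.591] gap 0.0131
```

{"name": "play_rows", "arguments": {
  "increments": [
    [0,0.0004,0,0.03]
  ]
}}

```text
clock: 22.72
tool_pos: [0.6025, 0.2491, 0.1522]
tcp_rot: [-0.001, 0.215, 0.977, 0.0]
force: [-1.9, 3.1, -3.6]
finger_gap: 0.0133
```

```bash
python3 -c "from h import *; st()"
```

```text
t 22.72 tcp [0.6025 0.2491 0.1522] head 155.16 q [0.39 0.49 0.16 1.25 0.   0.82] F [-1.9  3.1 -3.6] M [0.946 0.317 0.633] gap 0.0133
```

{"name": "play_rows", "arguments": {
  "increments": [
    [0,0.0004,0,0.03],
    [0,0.0004,0,0.03],
    [0,0.0004,0,0.03]
  ]
}}

```text
clock: 22.97
tool_pos: [0.6026, 0.2494, 0.1522]
tcp_rot: [-0.001, 0.302, 0.953, 0.0]
force: [-0.6, 2.2, -3.6]
finger_gap: 0.0132
```

```bash
python3 -c "from h import *; st()"
```

```text
t 22.97 tcp [0.6026 0.2494 0.1522] head 144.85 q [0.39 0.49 0.16 1.25 0.   1.01] F [-0.6  2.2 -3.6] M [0.913 0.321 0.717] gap 0.0132
```

{"name": "play_rows", "arguments": {
  "increments": [
    [0,0.0004,0,0.0334],
    [0,0.0004,0,0.0334],
    [0,0.0004,0,0.0334],
    [0,0.0004,0,0.0334],
    [0,0.0004,0,0.0334],
    [0,0.0004,0,0.0334],
    [0,0.0004,0,0.0334],
    [0,0.0004,0,0.0334],
    [0,0.0004,0,0.0334],
    [0,0.0004,0,0.0334]
  ]
}}

```text
clock: 23.8
tool_pos: [0.6035, 0.2499, 0.1522]
tcp_rot: [-0.001, 0.598, 0.802, 0.0]
force: [-1.3, 2.3, -3.7]
finger_gap: 0.0134
```

```bash
python3 -c "from h import *; st()"
```

```text
t 23.8 tcp [0.6035 0.2499 0.1522] head 106.57 q [0.39 0.49 0.17 1.25 0.   1.67] F [-1.3  2.3 -3.7] M [0.728 0.217 0.843] gap 0.0134
```

{"name": "play_rows", "arguments": {
  "increments": [
    [0,-0.0005,0,-0.0436],
    [0,-0.0005,0,-0.0436],
    [0,-0.0005,0,-0.0436],
    [0,0,0,0]
  ]
}}

```text
clock: 24.13
tool_pos: [0.6034, 0.2493, 0.1523]
tcp_rot: [-0.0, 0.486, 0.874, -0.0]
force: [0.1, 1.2, -4.0]
finger_gap: 0.0136
```

```bash
python3 -c "from h import *; st()"
```

```text
t 24.13 tcp [0.6034 0.2493 0.1523] head 121.89 q [0.39 0.49 0.17 1.25 0.   1.41] F [ 0.1  1.2 -4. ] M [0.451 0.071 0.015] gap 0.0136
```

{"name": "play_rows", "arguments": {
  "increments": [
    [0,0,-0.03,0],
    [0,0,-0.04,0],
    [0,0,-0.03,0],
    [0,0,0,0]
  ]
}}

```text
clock: 24.47
tool_pos: [0.6046, 0.2495, 0.1802]
tcp_rot: [0.001, 0.488, 0.873, 0.001]
force: [0.9, 1.1, -2.3]
finger_gap: 0.0131
```

Run:
```python
from h import *
over(2,148.4,.168,6)
```

```text
t 24.47 tcp [0.6046 0.2495 0.1802] head 121.59 q [ 0.39  0.48  0.22  1.31 -0.    1.41] F [ 0.9  1.1 -2.3] M [ 0.081 -0.029 -0.039] gap 0.0131
deg/row 4.468745072081106 mm/row 21.13483200587962
[[-0.0265, -0.0799, 0.0081, -0.039], [-0.0202, -0.0817, 0.0081, -0.039], [-0.0137, -0.083, 0.0081, -0.039], [-0.0072, -0.0838, 0.0081, -0.039], [-0.0007, -0.0841, 0.0081, -0.039], [0.0059, -0.0839, 0.0081, -0.039]]
```

{"name": "play_rows", "arguments": {
  "increments": [
    [-0.0265,-0.0799,0,-0.039],
    [-0.0202,-0.0817,0,-0.039],
    [-0.0137,-0.083,0.0081,-0.039],
    [-0.0072,-0.0838,0.0081,-0.039],
    [-0.0007,-0.0841,0.0081,-0.039],
    [0.0059,-0.0839,0.0081,-0.039],
    [0,0,0.012,0],
    [0,0,0,0],
    [0,0,0,0]
  ]
}}

```text
clock: 25.22
tool_pos: [0.523, 0.1528, 0.1669]
tcp_rot: [0.0, 0.272, 0.962, 0.0]
force: [0.3, 0.2, -3.5]
finger_gap: 0.0135
```

```bash
python3 -c "from h import *; over(2,148.4,.157,1)"
```

```text
t 25.22 tcp [0.523  0.1528 0.1669] head 148.37 q [ 0.28  0.3  -0.1   1.17  0.    0.84] F [ 0.3  0.2 -3.5] M [ 0.067 -0.057 -0.037] gap 0.0135
deg/row 0.025382779640693798 mm/row 9.891316753734632
[[-0.0007, 0.0012, 0.0395, -0.0002]]
```

{"name": "play_rows", "arguments": {
  "increments": [
    [0,-0.0005,0.015,0],
    [0,0,0.018,0],
    [0,0,0.006,0],
    [0,0,0,0]
  ]
}}

```text
clock: 25.55
tool_pos: [0.5226, 0.1529, 0.1562]
tcp_rot: [-0.0, 0.271, 0.962, 0.0]
force: [0.7, 0.4, -2.6]
finger_gap: 0.0132
```

```bash
python3 -c "from h import *; over(2,148.4,.152,1)"
```

```text
t 25.55 tcp [0.5226 0.1529 0.1562] head 148.5 q [ 0.28  0.31 -0.11  1.15  0.    0.83] F [ 0.7  0.4 -2.6] M [ 0.175 -0.133  0.01 ] gap 0.0132
deg/row -0.09719300170542056 mm/row 4.2808873580992435
[[-0.0023, 0.0016, 0.0169, 0.0008]]
```

{"name": "play_rows", "arguments": {
  "increments": [
    [-0.0023,0.0016,0.0085,0],
    [0,0,0.0085,0],
    [0,0,0,0]
  ]
}}

```text
clock: 25.8
tool_pos: [0.5233, 0.1528, 0.152]
tcp_rot: [-0.0, 0.271, 0.962, 0.0]
force: [2.2, 1.9, -4.8]
finger_gap: 0.0133
```

```bash
python3 -c "from h import *; st()"
```

```text
t 25.8 tcp [0.5233 0.1528 0.152 ] head 148.49 q [ 0.28  0.31 -0.12  1.14  0.    0.83] F [ 2.2  1.9 -4.8] M [ 0.49 -0.48  0.01] gap 0.0133
```

{"name": "play_rows", "arguments": {
  "increments": [
    [0,0.0034,0,0.03],
    [0,0.0004,0,0.03],
    [0,0.0004,0,0.03]
  ]
}}

```text
clock: 26.05
tool_pos: [0.5235, 0.154, 0.1522]
tcp_rot: [-0.0, 0.358, 0.934, 0.0]
force: [0.9, 2.9, -4.9]
finger_gap: 0.0135
```

```bash
python3 -c "from h import *; st()"
```

```text
t 26.05 tcp [0.5235 0.154  0.1522] head 138.04 q [ 0.29  0.31 -0.12  1.14  0.    1.02] F [ 0.9  2.9 -4.9] M [ 0.926 -0.136  0.399] gap 0.0135
```

{"name": "play_rows", "arguments": {
  "increments": [
    [0,0.0004,0,0.03]
  ]
}}

```text
clock: 26.13
tool_pos: [0.5236, 0.154, 0.1522]
tcp_rot: [-0.0, 0.386, 0.923, 0.0]
force: [-0.3, 3.3, -5.2]
finger_gap: 0.0131
```

```bash
python3 -c "from h import *; st()"
```

```text
t 26.13 tcp [0.5236 0.154  0.1522] head 134.63 q [ 0.29  0.31 -0.12  1.14  0.    1.08] F [-0.3  3.3 -5.2] M [ 0.894 -0.197  0.687] gap 0.0131
```

{"name": "play_rows", "arguments": {
  "increments": [
    [0,0.0004,0,0.03]
  ]
}}

```text
clock: 26.22
tool_pos: [0.5236, 0.1541, 0.1522]
tcp_rot: [-0.0, 0.413, 0.911, 0.0]
force: [0.2, 2.9, -5.0]
finger_gap: 0.0133
```

```bash
python3 -c "from h import *; st()"
```

```text
t 26.22 tcp [0.5236 0.1541 0.1522] head 131.2 q [ 0.29  0.31 -0.12  1.14  0.    1.14] F [ 0.2  2.9 -5. ] M [ 0.773 -0.172  0.648] gap 0.0133
```

{"name": "play_rows", "arguments": {
  "increments": [
    [0,0.0004,0,0.03],
    [0,0.0004,0,0.03],
    [0,0.0004,0,0.03]
  ]
}}

```text
clock: 26.47
tool_pos: [0.5239, 0.1542, 0.1521]
tcp_rot: [-0.0, 0.493, 0.87, 0.0]
force: [1.1, 1.9, -4.1]
finger_gap: 0.0129
```

```bash
python3 -c "from h import *; st()"
```

```text
t 26.47 tcp [0.5239 0.1542 0.1521] head 120.88 q [ 0.29  0.31 -0.12  1.14  0.    1.32] F [ 1.1  1.9 -4.1] M [ 0.698 -0.14   0.651] gap 0.0129
```

{"name": "play_rows", "arguments": {
  "increments": [
    [0,0.0004,0,0.0329],
    [0,0.0004,0,0.0329],
    [0,0.0004,0,0.0329],
    [0,0.0004,0,0.0329],
    [0,0.0004,0,0.0329],
    [0,0.0004,0,0.0329],
    [0,0.0004,0,0.0329],
    [0,0.0004,0,0.0329],
    [0,0.0004,0,0.0329],
    [0,0.0004,0,0.0329]
  ]
}}

```text
clock: 27.3
tool_pos: [0.5249, 0.1543, 0.1521]
tcp_rot: [-0.0, 0.748, 0.664, 0.0]
force: [1.1, 1.1, -4.2]
finger_gap: 0.0134
```

```bash
python3 -c "from h import *; st()"
```

```text
t 27.3 tcp [0.5249 0.1543 0.1521] head 83.18 q [ 0.29  0.31 -0.12  1.14  0.    1.98] F [ 1.1  1.1 -4.2] M [ 0.559 -0.17   0.813] gap 0.0134
```

{"name": "play_rows", "arguments": {
  "increments": [
    [0,-0.0005,0,-0.0436],
    [0,-0.0005,0,-0.0436],
    [0,-0.0005,0,-0.0436],
    [0,0,0,0]
  ]
}}

```text
clock: 27.63
tool_pos: [0.5243, 0.1539, 0.1522]
tcp_rot: [-0.0, 0.653, 0.758, -0.0]
force: [0.4, 0.8, -3.9]
finger_gap: 0.0132
```

```bash
python3 -c "from h import *; st()"
```

```text
t 27.63 tcp [0.5243 0.1539 0.1522] head 98.5 q [ 0.29  0.31 -0.12  1.14  0.    1.71] F [ 0.4  0.8 -3.9] M [0.225 0.083 0.039] gap 0.0132
```

{"name": "play_rows", "arguments": {
  "increments": [
    [0,0,-0.03,0],
    [0,0,-0.04,0],
    [0,0,-0.03,0],
    [0,0,0,0]
  ]
}}

```text
clock: 27.97
tool_pos: [0.5256, 0.1542, 0.1798]
tcp_rot: [0.001, 0.655, 0.756, 0.001]
force: [-0.2, 0.1, -3.6]
finger_gap: 0.0132
```

```bash
sed -i 's/1:(.6124,.1607),2:(.5251,.1524),3:(.5168,.2397)/1:(.6128,.1607),2:(.5247,.1521),3:(.5166,.2400)/' h.py
python3 - <<'E'
from h import *
over(1,142.5,.168,7)
E
```

```text
t 27.97 tcp [0.5256 0.1542 0.1798] head 98.19 q [ 0.29  0.3  -0.07  1.2  -0.    1.71] F [-0.2  0.1 -3.6] M [ 0.045 -0.064 -0.032] gap 0.0132
deg/row 6.329685765810423 mm/row 12.365663196740002
[[-0.0029, 0.0489, 0.0067, -0.0552], [-0.0083, 0.0483, 0.0067, -0.0552], [-0.0135, 0.0471, 0.0067, -0.0552], [-0.0186, 0.0453, 0.0067, -0.0552], [-0.0235, 0.043, 0.0067, -0.0552], [-0.0281, 0.0401, 0.0067, -0.0552], [-0.0324, 0.0368, 0.0067, -0.0552]]
```

{"name": "play_rows", "arguments": {
  "increments": [
    [-0.0029,0.0489,0,-0.0552],
    [-0.0083,0.0483,0,-0.0552],
    [-0.0135,0.0471,0.0067,-0.0552],
    [-0.0186,0.0453,0.0067,-0.0552],
    [-0.0235,0.043,0.0067,-0.0552],
    [-0.0281,0.0401,0.0067,-0.0552],
    [-0.0324,0.0368,0.0067,-0.0552],
    [0,0,0.01,0],
    [0,0,0,0],
    [0,0,0,0]
  ]
}}

```text
clock: 28.8
tool_pos: [0.6092, 0.1611, 0.1663]
tcp_rot: [-0.001, 0.323, 0.947, -0.0]
force: [0.8, 0.9, -3.4]
finger_gap: 0.0129
```

```bash
python3 -c "from h import *; over(1,142.5,.157,1)"
```

```text
t 28.8 tcp [0.6092 0.1611 0.1663] head 142.36 q [0.26 0.45 0.13 1.25 0.   0.92] F [ 0.8  0.9 -3.4] M [0.01  0.06  0.017] gap 0.0129
deg/row 0.14108796959240522 mm/row 9.442069001456458
[[-0.0052, 0.0054, 0.037, -0.0012]]
```

{"name": "play_rows", "arguments": {
  "increments": [
    [-0.0052,0.0074,0.015,0],
    [0,0,0.018,0],
    [0,0,0.006,0],
    [0,0,0,0]
  ]
}}

```text
clock: 29.13
tool_pos: [0.6115, 0.1619, 0.1562]
tcp_rot: [-0.001, 0.321, 0.947, -0.0]
force: [0.2, 0.5, -4.5]
finger_gap: 0.0133
```

```bash
python3 -c "from h import *; over(1,142.5,.152,1)"
```

```text
t 29.13 tcp [0.6115 0.1619 0.1562] head 142.53 q [0.26 0.45 0.12 1.23 0.   0.91] F [ 0.2  0.5 -4.5] M [ 0.025  0.092 -0.017] gap 0.0133
deg/row -0.025252145386275515 mm/row 4.292607952316781
[[0.0002, -0.0027, 0.017, 0.0002]]
```

No side force this time. I'll go down the rest of the way.

{"name": "play_rows", "arguments": {
  "increments": [
    [0,-0.0006,0.0085,0],
    [0,0,0.0085,0],
    [0,0,0,0]
  ]
}}

```text
clock: 29.38
tool_pos: [0.6117, 0.1619, 0.1521]
tcp_rot: [-0.0, 0.321, 0.947, -0.0]
force: [-1.2, -0.2, -4.1]
finger_gap: 0.0134
```

```bash
python3 -c "from h import *; st()"
```

```text
t 29.38 tcp [0.6117 0.1619 0.1521] head 142.55 q [0.26 0.46 0.11 1.22 0.   0.91] F [-1.2 -0.2 -4.1] M [0.167 0.248 0.03 ] gap 0.0134
```

{"name": "play_rows", "arguments": {
  "increments": [
    [0,0.0004,0,0.03],
    [0,0.0004,0,0.03],
    [0,0.0004,0,0.03]
  ]
}}

```text
clock: 29.63
tool_pos: [0.6116, 0.1625, 0.1523]
tcp_rot: [-0.001, 0.406, 0.914, 0.0]
force: [-1.9, 2.6, -3.5]
finger_gap: 0.013
```

```bash
python3 -c "from h import *; st()"
```

```text
t 29.63 tcp [0.6116 0.1625 0.1523] head 132.1 q [0.26 0.46 0.11 1.23 0.   1.1 ] F [-1.9  2.6 -3.5] M [0.598 0.683 0.322] gap 0.013
```

{"name": "play_rows", "arguments": {
  "increments": [
    [0,0.0004,0,0.03]
  ]
}}

```text
clock: 29.72
tool_pos: [0.6117, 0.1625, 0.1523]
tcp_rot: [-0.001, 0.433, 0.901, 0.0]
force: [-2.5, 1.0, -4.4]
finger_gap: 0.0134
```

```bash
python3 -c "from h import *; st()"
```

```text
t 29.72 tcp [0.6117 0.1625 0.1523] head 128.68 q [0.26 0.46 0.11 1.23 0.   1.15] F [-2.5  1.  -4.4] M [0.589 0.646 0.64 ] gap 0.0134
```

{"name": "play_rows", "arguments": {
  "increments": [
    [0,0.0004,0,0.03]
  ]
}}

```text
clock: 29.8
tool_pos: [0.6118, 0.1626, 0.1523]
tcp_rot: [-0.001, 0.46, 0.888, -0.0]
force: [-2.1, 2.4, -4.1]
finger_gap: 0.0136
```

```bash
python3 -c "from h import *; st()"
```

```text
t 29.8 tcp [0.6118 0.1626 0.1523] head 125.26 q [0.26 0.46 0.11 1.23 0.   1.21] F [-2.1  2.4 -4.1] M [0.546 0.656 0.606] gap 0.0136
```

{"name": "play_rows", "arguments": {
  "increments": [
    [0,0.0004,0,0.03],
    [0,0.0004,0,0.03],
    [0,0.0004,0,0.03]
  ]
}}

```text
clock: 30.05
tool_pos: [0.612, 0.1627, 0.1523]
tcp_rot: [-0.001, 0.538, 0.843, -0.0]
force: [-2.4, 1.0, -3.5]
finger_gap: 0.0132
```

```bash
python3 -c "from h import *; st()"
```

```text
t 30.05 tcp [0.612  0.1627 0.1523] head 114.95 q [0.26 0.46 0.11 1.23 0.   1.39] F [-2.4  1.  -3.5] M [0.434 0.589 0.662] gap 0.0132
```

{"name": "play_rows", "arguments": {
  "increments": [
    [0,0.0004,0,0.033],
    [0,0.0004,0,0.033],
    [0,0.0004,0,0.033],
    [0,0.0004,0,0.033],
    [0,0.0004,0,0.033],
    [0,0.0004,0,0.033],
    [0,0.0004,0,0.033],
    [0,0.0004,0,0.033],
    [0,0.0004,0,0.033],
    [0,0.0004,0,0.033]
  ]
}}

```text
clock: 30.88
tool_pos: [0.613, 0.1628, 0.1522]
tcp_rot: [-0.001, 0.782, 0.623, -0.0]
force: [-1.7, 0.7, -4.8]
finger_gap: 0.0132
```

```bash
python3 -c "from h import *; st()"
```

```text
t 30.88 tcp [0.613  0.1628 0.1522] head 77.12 q [0.26 0.46 0.11 1.23 0.   2.05] F [-1.7  0.7 -4.8] M [0.327 0.59  0.785] gap 0.0132
```

{"name": "play_rows", "arguments": {
  "increments": [
    [0,-0.0005,0,-0.0436],
    [0,-0.0005,0,-0.0436],
    [0,-0.0005,0,-0.0436],
    [0,0,0,0]
  ]
}}

```text
clock: 31.22
tool_pos: [0.6131, 0.1626, 0.1525]
tcp_rot: [-0.0, 0.692, 0.722, -0.0]
force: [-1.2, 0.3, -3.0]
finger_gap: 0.0132
```

```bash
python3 -c "from h import *; st()"
```

```text
t 31.22 tcp [0.6131 0.1626 0.1525] head 92.45 q [0.26 0.46 0.11 1.23 0.   1.79] F [-1.2  0.3 -3. ] M [0.105 0.413 0.04 ] gap 0.0132
```

{"name": "play_rows", "arguments": {
  "increments": [
    [0,0,-0.03,0],
    [0,0,-0.04,0],
    [0,0,-0.03,0],
    [0,0,0,0]
  ]
}}

```text
clock: 31.55
tool_pos: [0.6146, 0.1628, 0.1803]
tcp_rot: [0.001, 0.694, 0.72, 0.002]
force: [0.9, -0.4, -3.3]
finger_gap: 0.0132
```

Run:
```python
from h import *
over(3,143.4,.168,8)
```

```text
t 31.55 tcp [0.6146 0.1628 0.1803] head 92.14 q [ 0.26  0.44  0.16  1.29 -0.    1.79] F [ 0.9 -0.4 -3.3] M [ 0.059 -0.052 -0.021] gap 0.0132
deg/row 6.407125633456282 mm/row 15.893375578814966
[[0.0408, -0.0484, 0.0062, -0.0559], [0.0459, -0.0435, 0.0062, -0.0559], [0.0505, -0.0381, 0.0062, -0.0559], [0.0544, -0.0322, 0.0062, -0.0559], [0.0577, -0.026, 0.0062, -0.0559], [0.0602, -0.0194, 0.0062, -0.0559], [0.062, -0.0125, 0.0062, -0.0559], [0.063, -0.0055, 0.0062, -0.0559]]
```

{"name": "play_rows", "arguments": {
  "increments": [
    [0.0408,-0.0484,0,-0.0559],
    [0.0459,-0.0435,0,-0.0559],
    [0.0505,-0.0381,0,-0.0559],
    [0.0544,-0.0322,0.0062,-0.0559],
    [0.0577,-0.026,0.0062,-0.0559],
    [0.0602,-0.0194,0.0062,-0.0559],
    [0.062,-0.0125,0.0062,-0.0559],
    [0.063,-0.0055,0.012,-0.0559],
    [0,0,0,0],
    [0,0,0,0]
  ]
}}

```text
clock: 32.38
tool_pos: [0.5133, 0.2407, 0.1688]
tcp_rot: [0.0, 0.314, 0.949, 0.0]
force: [-0.0, -0.3, -3.5]
finger_gap: 0.0133
```

```bash
python3 -c "from h import *; over(3,143.4,.157,1)"
```

```text
t 32.38 tcp [0.5133 0.2407 0.1688] head 143.41 q [ 0.44  0.34 -0.04  1.2  -0.    1.08] F [-0.  -0.3 -3.5] M [ 0.009 -0.036  0.018] gap 0.0133
deg/row -0.013425804022887178 mm/row 11.899833626496422
[[-0.0052, 0.0037, 0.0472, 0.0001]]
```

{"name": "play_rows", "arguments": {
  "increments": [
    [-0.0052,0.005,0.02,0],
    [0,0,0.02,0],
    [0,0,0.008,0],
    [0,0,0,0]
  ]
}}

```text
clock: 32.72
tool_pos: [0.5158, 0.2402, 0.156]
tcp_rot: [-0.0, 0.314, 0.949, 0.0]
force: [1.4, 0.1, -2.5]
finger_gap: 0.0132
```

```bash
python3 -c "from h import *; over(3,143.4,.152,1)"
```

```text
t 32.72 tcp [0.5158 0.2402 0.156 ] head 143.37 q [ 0.44  0.35 -0.05  1.17  0.    1.07] F [ 1.4  0.1 -2.5] M [ 0.069 -0.111 -0.027] gap 0.0132
deg/row 0.026231137307973995 mm/row 4.091092927344562
[[0.0041, -0.0005, 0.0158, -0.0002]]
```

{"name": "play_rows", "arguments": {
  "increments": [
    [0.003,0,0.008,0],
    [0,0,0.008,0],
    [0,0,0,0]
  ]
}}

```text
clock: 32.97
tool_pos: [0.5146, 0.2409, 0.1518]
tcp_rot: [-0.0, 0.314, 0.95, -0.0]
force: [1.9, 0.5, -3.8]
finger_gap: 0.0135
```

```bash
python3 -c "from h import *; st()"
```

```text
t 32.97 tcp [0.5146 0.2409 0.1518] head 143.45 q [ 0.44  0.35 -0.06  1.16  0.    1.08] F [ 1.9  0.5 -3.8] M [ 0.127 -0.288 -0.014] gap 0.0135
```

{"name": "play_rows", "arguments": {
  "increments": [
    [-0.001,0.0015,0,0.03],
    [0,0.0004,0,0.03],
    [0,0.0004,0,0.03]
  ]
}}

```text
clock: 33.22
tool_pos: [0.5152, 0.2416, 0.1521]
tcp_rot: [-0.0, 0.399, 0.917, 0.0]
force: [0.6, 2.1, -4.6]
finger_gap: 0.0137
```

```bash
python3 -c "from h import *; st()"
```

```text
t 33.22 tcp [0.5152 0.2416 0.1521] head 133.01 q [ 0.44  0.35 -0.06  1.16  0.    1.26] F [ 0.6  2.1 -4.6] M [ 0.499 -0.272  0.495] gap 0.0137
```

{"name": "play_rows", "arguments": {
  "increments": [
    [0,0.0004,0,0.03]
  ]
}}

```text
clock: 33.3
tool_pos: [0.5153, 0.2417, 0.1521]
tcp_rot: [-0.0, 0.426, 0.905, 0.0]
force: [0.7, 1.1, -4.8]
finger_gap: 0.0134
```

```bash
python3 -c "from h import *; st()"
```

```text
t 33.3 tcp [0.5153 0.2417 0.1521] head 129.6 q [ 0.44  0.35 -0.06  1.16  0.    1.32] F [ 0.7  1.1 -4.8] M [ 0.468 -0.223  0.636] gap 0.0134
```

{"name": "play_rows", "arguments": {
  "increments": [
    [0,0.0004,0,0.03]
  ]
}}

```text
clock: 33.38
tool_pos: [0.5154, 0.2418, 0.1521]
tcp_rot: [-0.0, 0.453, 0.892, 0.0]
force: [1.0, 1.5, -4.2]
finger_gap: 0.0131
```

```bash
python3 -c "from h import *; st()"
```

```text
t 33.38 tcp [0.5154 0.2418 0.1521] head 126.17 q [ 0.44  0.35 -0.06  1.16  0.    1.38] F [ 1.   1.5 -4.2] M [ 0.425 -0.249  0.648] gap 0.0131
```

{"name": "play_rows", "arguments": {
  "increments": [
    [0,0.0004,0,0.03],
    [0,0.0004,0,0.03],
    [0,0.0004,0,0.03]
  ]
}}

```text
clock: 33.63
tool_pos: [0.5156, 0.2419, 0.1521]
tcp_rot: [-0.0, 0.531, 0.847, 0.0]
force: [0.2, 1.5, -4.4]
finger_gap: 0.0135
```

```bash
python3 -c "from h import *; st()"
```

```text
t 33.63 tcp [0.5156 0.2419 0.1521] head 115.86 q [ 0.44  0.35 -0.06  1.16  0.    1.56] F [ 0.2  1.5 -4.4] M [ 0.384 -0.276  0.625] gap 0.0135
```

{"name": "play_rows", "arguments": {
  "increments": [
    [0,0.0004,0,0.0322],
    [0,0.0004,0,0.0322],
    [0,0.0004,0,0.0322],
    [0,0.0004,0,0.0322],
    [0,0.0004,0,0.0322],
    [0,0.0004,0,0.0322],
    [0,0.0004,0,0.0322],
    [0,0.0004,0,0.0322],
    [0,0.0004,0,0.0322],
    [0,0.0004,0,0.0322]
  ]
}}

```text
clock: 34.47
tool_pos: [0.5166, 0.2419, 0.1521]
tcp_rot: [-0.0, 0.772, 0.636, 0.0]
force: [0.7, 1.6, -4.3]
finger_gap: 0.0133
```

```bash
python3 -c "from h import *; st()"
```

```text
t 34.47 tcp [0.5166 0.2419 0.1521] head 78.95 q [ 0.44  0.35 -0.06  1.16  0.    2.2 ] F [ 0.7  1.6 -4.3] M [ 0.2   -0.345  0.779] gap 0.0133
```

{"name": "play_rows", "arguments": {
  "increments": [
    [0,-0.0005,0,-0.0436],
    [0,-0.0005,0,-0.0436],
    [0,-0.0005,0,-0.0436],
    [0,0,0,0]
  ]
}}

```text
clock: 34.8
tool_pos: [0.5159, 0.2417, 0.1521]
tcp_rot: [-0.0, 0.68, 0.733, -0.0]
force: [0.6, 0.3, -3.6]
finger_gap: 0.0134
```

```bash
python3 -c "from h import *; st()"
```

```text
t 34.8 tcp [0.5159 0.2417 0.1521] head 94.28 q [ 0.44  0.35 -0.06  1.16  0.    1.93] F [ 0.6  0.3 -3.6] M [-0.055 -0.024 -0.004] gap 0.0134
```

{"name": "play_rows", "arguments": {
  "increments": [
    [0,0,-0.03,0],
    [0,0,-0.04,0],
    [0,0,-0.06,0],
    [0,0,0,0],
    [0,0,0,0]
  ]
}}

```text
clock: 35.22
tool_pos: [0.5169, 0.2421, 0.1861]
tcp_rot: [0.0, 0.682, 0.731, 0.001]
force: [0.8, -0.5, -4.2]
finger_gap: 0.0133
```

Run:
```python
from h import *
import pickle
p=pickle.load(open("w2.pkl","rb")); o=np.array(p["T"])[:3,3]; a=np.array([.4794,.42,.127]); d=a-o; print("cup", o+d*(.026-o[2])/d[2])
N[9]=(.4696,.4023); over(9,94,.150,7)
w=eyes.snapshot("wrist"); pickle.dump(w,open("w9.pkl","wb")); t=eyes.snapshot("top")
print([(np.round(x["position"],3),x["score"]) for x in finder.pinpoint("key_stand",t)])
c=patch(t,(.47,.40),.026,.06,400); r=patch(t,(.5646,.2002),.071,.08,400); cv2.imwrite("pics/c9.png",np.hstack([c,r]))
```

```text
cup [0.47154821 0.4023888  0.026     ]
t 35.22 tcp [0.5169 0.2421 0.1861] head 93.98 q [0.44 0.33 0.   1.24 0.   1.94] F [ 0.8 -0.5 -4.2] M [ 0.022 -0.016 -0.038] gap 0.0133
deg/row 0.0028309609352845655 mm/row 24.67249670147404
[[0.0942, -0.0209, 0.0206, -0.0], [0.0942, -0.0209, 0.0206, -0.0], [0.0942, -0.0209, 0.0206, -0.0], [0.0942, -0.0209, 0.0206, -0.0], [0.0942, -0.0209, 0.0206, -0.0], [0.0942, -0.0209, 0.0206, -0.0], [0.0942, -0.0209, 0.0206, -0.0]]
[(array([0.426, 0.06 , 0.005]), 0.23)]
```

View pics/c9.png

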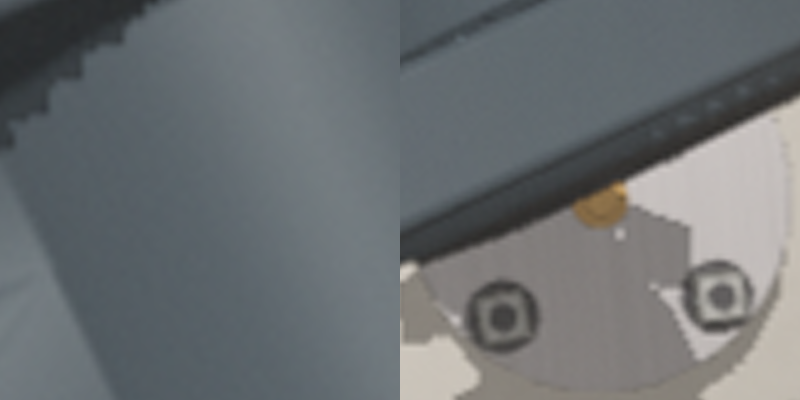

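{"name": "play_rows", "arguments": {
  "increments": [
    [0.0946,-0.0206,0,0],
    [0.0946,-0.0206,0,0],
    [0.0946,-0.0206,0.02,0],
    [0.0946,-0.0206,0.03,0],
    [0.0946,-0.0206,0.03,0],
    [0.0946,-0.0206,0.03,0],
    [0.0946,-0.0206,0.03,0],
    [0,0,0,0],
    [0,0,0,0]
  ]
}}

```text
clock: 36.12
tool_pos: [0.4675, 0.405, 0.1484]
tcp_rot: [-0.0, 0.681, 0.732, -0.001]
force: [1.1, -0.7, -2.7]
finger_gap: 0.013
```

Run:
```python
from h import *
N[9]=(.4700,.4030); over(9,94,.100,1)
p=eyes.snapshot("wrist")
im=p["image"].copy(); cv2.imwrite("pics/c10.png",cv2.resize(im[120:320,200:440,::-1],None,fx=3,fy=3,interpolation=cv2.INTER_CUBIC))
s=get_state(); m=rot(s); t=s["tool_pos"]
print("cup centre in tool",np.round(m.T@(np.array([.4705,.4035,.026])-t),4))
for c in((.470,.403),(.4715,.4024)): print(c,"rim px",[np.round(proj(p,(c[0]+.033*np.cos(a),c[1]+.033*np.sin(a),.026))) for a in np.arange(4)*np.pi/2])
```

```text
t 36.12 tcp [0.4675 0.405  0.1484] head 94.16 q [0.71 0.43 0.06 1.2  0.   2.21] F [ 1.1 -0.7 -2.7] M [-0.013  0.058  0.022] gap 0.013
deg/row -0.16008736404191382 mm/row 48.42240108337388
[[-0.0014, 0.0076, 0.1935, 0.0014]]
cup centre in tool [-0.0008  0.0027  0.123 ]
(0.47, 0.403) rim px [array([369., 243.]), array([327., 193.]), array([277., 236.]), array([320., 283.])]
(0.4715, 0.4024) rim px [array([371., 244.]), array([329., 194.]), array([279., 237.]), array([322., 283.])]
```

View pics/c10.png

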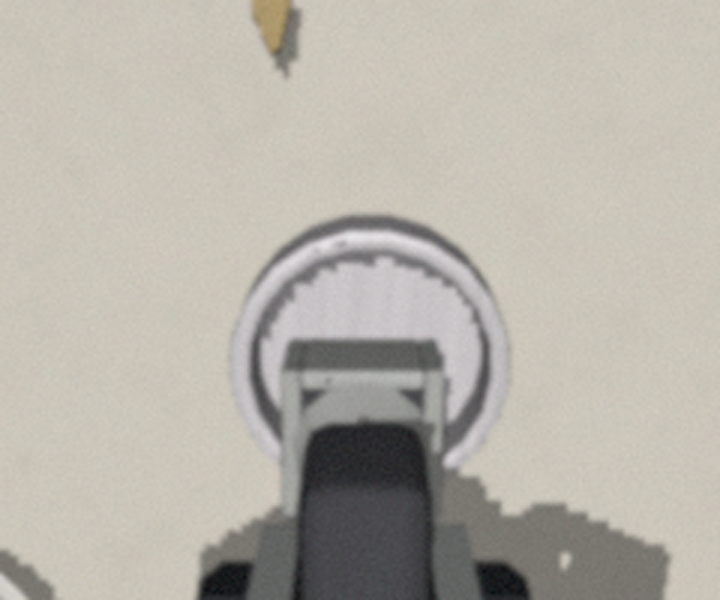

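{"name": "play_rows", "arguments": {
  "increments": [
    [-0.0014,0.0076,0.02,0],
    [0,0,0.04,0],
    [0,0,0.04,0],
    [0,0,0.04,0],
    [0,0,0.03,0],
    [0,0,0.0195,0],
    [0,0,0,0],
    [0,0,0,0]
  ]
}}

```text
clock: 36.83
tool_pos: [0.4704, 0.404, 0.1022]
tcp_rot: [-0.0, 0.682, 0.732, -0.0]
force: [-0.3, 1.1, -3.3]
finger_gap: 0.0132
```

```bash
python3 -c "from h import *; N[9]=(.4700,.4030); over(9,94,.098,1)"
```

```text
t 36.83 tcp [0.4704 0.404  0.1022] head 94.05 q [ 0.71  0.46 -0.01  1.1   0.    2.21] F [-0.3  1.1 -3.3] M [ 0.013  0.026 -0.018] gap 0.0132
deg/row -0.04917923540821789 mm/row 4.3903623049974225
[[0.0033, -0.0038, 0.0168, 0.0004]]
```

{"name": "play_rows", "arguments": {
  "increments": [
    [0,0,0.008,0],
    [0,0,0.003,0],
    [0,0,0,0]
  ]
}}

```text
clock: 37.08
tool_pos: [0.4705, 0.4043, 0.0999]
tcp_rot: [-0.0, 0.682, 0.732, 0.0]
force: [-0.7, -0.5, -3.7]
finger_gap: 0.0134
```

{"name": "play_rows", "arguments": {
  "increments": [
    [0,0,0.003,0],
    [0,0,0,0]
  ]
}}

```text
clock: 37.25
tool_pos: [0.4705, 0.4042, 0.0991]
tcp_rot: [-0.0, 0.682, 0.732, 0.0]
force: [-0.2, 0.9, -3.6]
finger_gap: 0.0135
```

{"name": "play_rows", "arguments": {
  "increments": [
    [0,0,0.003,0],
    [0,0,0,0]
  ]
}}

```text
clock: 37.42
tool_pos: [0.4704, 0.4041, 0.0982]
tcp_rot: [-0.0, 0.682, 0.732, 0.0]
force: [-0.0, 0.2, -3.5]
finger_gap: 0.0131
```

```bash
python3 -c "from h import *; st()"
```

```text
t 37.42 tcp [0.4704 0.4041 0.0982] head 94.06 q [ 0.71  0.47 -0.02  1.09  0.    2.21] F [-0.   0.2 -3.5] M [ 0.043 -0.001 -0.017] gap 0.0131
```

{"name": "play_rows", "arguments": {
  "increments": [
    [0,0,0.003,0],
    [0,0,0,0]
  ]
}}

```text
clock: 37.58
tool_pos: [0.4705, 0.4042, 0.0975]
tcp_rot: [-0.0, 0.682, 0.732, 0.0]
force: [0.2, 0.1, -3.9]
finger_gap: 0.0134
```

{"name": "play_rows", "arguments": {
  "increments": [
    [0,0,0.003,0],
    [0,0,0,0]
  ]
}}

```text
clock: 37.75
tool_pos: [0.4706, 0.4043, 0.0975]
tcp_rot: [-0.0, 0.682, 0.732, 0.0]
force: [-1.4, -1.0, 3.5]
finger_gap: 0.0132
```

```bash
python3 -c "from h import *; st()"
```

```text
t 37.75 tcp [0.4706 0.4043 0.0975] head 94.06 q [ 0.71  0.47 -0.02  1.08  0.    2.21] F [-1.4 -1.   3.5] M [-0.27   0.319  0.04 ] gap 0.0132
```

The key stands on the floor of its cup (force +3.5 N). Opening now.

{"name": "play_rows", "arguments": {
  "increments": [
    [0,0,0,0],
    [0,0,0,0],
    [0,0,0,0],
    [0,0,0,0],
    [0,0,0,0],
    [0,0,0,0],
    [0,0,0,0]
  ],
  "grip": 0.7
}}

```text
clock: 38.33
tool_pos: [0.4705, 0.4042, 0.0967]
tcp_rot: [-0.0, 0.682, 0.732, -0.0]
force: [-0.3, -0.1, -0.7]
finger_gap: 0.0598
```

{"name": "play_rows", "arguments": {
  "increments": [
    [0,0,-0.03,0],
    [0,0,-0.08,0],
    [0,0,-0.12,0],
    [0,0,-0.14,0],
    [0,0,-0.14,0],
    [0,0,-0.14,0],
    [0,0,0,0],
    [0,0,0,0]
  ]
}}

```text
clock: 39.0
tool_pos: [0.4713, 0.4048, 0.2622]
tcp_rot: [0.0, 0.682, 0.732, 0.002]
force: [0.5, 1.2, -0.5]
finger_gap: 0.06
```

Run:
```python
from h import *
st(); w=eyes.snapshot("wrist"); s=eyes.snapshot("side")
for p in(w,s):
  for n in("key_handle","key_mouth"): print(n,[(np.round(d["position"],3).tolist(),round(d["score"],2)) for d in finder.pinpoint(n,p)])
q=eyes.snapshot("side")
for n in("nut0_top","tin_a","mortar","steel_dish"): print(n,[(np.round(d["position"],3).tolist(),round(d["score"],2)) for d in finder.pinpoint(n,q)])
a=cv2.resize(w["image"][60:360,120:520,::-1],(400,300)); b=cv2.resize(s["image"][220:420,280:480,::-1],(400,400))
cv2.imwrite("pics/end.png",np.hstack([cv2.copyMakeBorder(a,0,100,0,0,cv2.BORDER_CONSTANT),b]))
```

```text
t 39.0 tcp [0.4713 0.4048 0.2622] head 94.05 q [0.71 0.4  0.3  1.47 0.   2.21] F [ 0.5  1.2 -0.5] M [ 0.024 -0.027 -0.008] gap 0.06
key_handle [([0.473, 0.403, 0.123], 0.92)]
key_mouth [([0.471, 0.402, 0.011], 0.73), ([0.512, 0.242, 0.058], 0.32)]
key_handle [([0.472, 0.402, 0.123], 0.73), ([0.77, 0.069, 0.104], 0.63), ([0.847, 0.127, 0.106], 0.58)]
key_mouth [([0.47, 0.406, 0.011], 0.9)]
nut0_top []
tin_a [([0.423, 0.059, 0.006], 0.84), ([0.393, 0.166, 0.006], 0.64)]
mortar [([0.618, 0.419, 0.008], 0.86)]
steel_dish [([0.341, 0.294, 0.008], 0.57), ([0.563, 0.202, 0.007], 0.44)]
```

```bash
python3 -c "
from plant import sign_off; print(sign_off())"
```

```text
the job is handed in; nothing more can be done
None
```

I tightened all four nuts with the key in two crosswise rounds (0, 2, 1, 3), stood the key back in its stand and let go. I handed the job in at about 39 s of the 72 s allowed.

- **Round 1:** I felt each bite as a torque rise from about 0.04 to 0.55 N m. I then turned each nut about 20° more, and all four ended at 0.62–0.63 N m.
- **Round 2:** I turned each nut about 50° further, counted from where it started to slip. The end torques were 0.84 (nut 0), 0.81 (nut 2), 0.79 (nut 1) and 0.78 N m (nut 3), against about 0.79 expected and 0.87 for overtightened. Side forces, from slight misalignment of the key, were about 4 N at most.
- **Last checks:** Two cameras put the handle at (0.47, 0.40, 0.12), straight above the mouth at (0.47, 0.40, 0.01), so the key is upright in the cup. The gripper is 0.26 m up, open, with no force on it. The tin, mortar and dish positions I checked are within a few millimetres of where they started.

**Uncertain or not confirmed:**
- The start of slip in round 2 differed from round 1 by up to 2° (nut 3), so the turned angles are good to about 1–2°.
- Nut 0's end torque was a little above the expected value.
- I could not view the final picture because the 12-picture limit was reached, and the network missed the nuts in the last side view. The end state therefore rests on the network's positions and the forces.

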